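# Walk the counter sign up onto its display board

## Task

Walk the heavy leaning counter sign backwards up onto the low wooden board behind it, without lifting it clear: tip it up onto one end of its foot and swing the other end round over the board; then, standing on that end on the board, lift the first end up and swing it in as well. Leave the sign standing flat with its whole foot on the board, square to it and still facing the way it faces now, and disturb nothing else on the table.

Things in the scene. Friction and masses are not known exactly. Their poses are not given: they have to be found in the camera images.
- sign: Counter sign, one rigid piece, about 0.85 kg. Wooden foot 150 (x) x 42 (y) x 40 (z) mm; origin at the centre of the foot's underside. x along the foot from its near end (-75 mm, nearer the robot) to its far end (+75), z up, +y the face side (pale sheet with candle pictures), -y the back, towards the board. Centre of mass about 45 mm up, 7 mm behind the origin.
- near_face (a point): bottom corner of the foot, near end, face side: (-75, 21, 0) mm on the sign
- near_back (a point): bottom corner of the foot, near end, back: (-75, -21, 0) mm on the sign
- far_face (a point): bottom corner of the foot, far end, face side: (75, 21, 0) mm on the sign
- far_back (a point): bottom corner of the foot, far end, back: (75, -21, 0) mm on the sign
- panel_top (a point): Middle of the top edge of the sign's dark panel, (0, -62, 188) mm on the sign. The panel is flat, 140 mm wide, 14 mm thick, stands on the foot and leans 25 degrees back from vertical (towards -y); its middle plane passes through (y 12, z 30) mm. Pinch it across the 14 mm, near the top, with the tool leaned to match; a thin frame and battens on it can be ignored.
- board: Low light-wood display board lying on the table, fixed, 250 (x) x 80 (y) x 10 (z) mm, origin at the centre of its underside; x along it, away from the robot; +y towards the sign. At the start the sign's foot is within 10 degrees of parallel to it, with its back to it, its middle 17 to 27 mm clear of the board's +y edge.
- tester_jar: open glass tester candle, 67 mm across, 74 mm tall, just right of the board; bystander, loose; origin at the centre of its underside
- lidded_jar_a: lidded candle jar, 69 mm across, 82 mm tall, in front of the display; bystander, loose; origin at the centre of its underside
- lidded_jar_b: lidded candle jar, 69 mm across, 82 mm tall, on the left of the table; bystander, loose; origin at the centre of its underside
- card_tray: clear flat tray of cards, 65 x 92 x 19 mm, near the front edge of the table; bystander, loose; origin at the centre of its underside

How it is judged:
On the way, in this order (a step that is already met when the one before it is completed fails the run):
1. one end of the foot stands on the table while the other is raised and swung round over the board, the foot at an angle to it (((height (world z) of any of near_face, near_back below 0.008 m and height (world z) of each of far_face, far_back above 0.014 m and y of far_back in the frame of board below 0.028 m and angle between the x axis of sign and the x axis of board, either way round above 0.25 rad) or (height (world z) of any of far_face, far_back below 0.008 m and height (world z) of each of near_face, near_back above 0.014 m and y of near_back in the frame of board below 0.028 m and angle between the x axis of sign and the x axis of board, either way round above 0.25 rad))), for 0.1 s.
2. the end over the board stands on it while the other end is tipped up, higher than the board (((height (world z) of any of far_face, far_back below 0.018 m and y of far_face in the frame of board below 0.042 m and height (world z) of each of near_face, near_back above 0.018 m) or (height (world z) of any of near_face, near_back below 0.018 m and y of near_face in the frame of board below 0.042 m and height (world z) of each of far_face, far_back above 0.018 m))), for 0.1 s.
At the end, for the whole second after the job is handed in: The sign stands at rest, flat on the board (all four bottom corners of its foot at the board's height), the whole foot within the board's outline, square to it within 7 degrees, its face still to the board's +y side (height (world z) of near_face between 0.006 and 0.0145 m and x of near_face in the frame of board between -0.127 and 0.127 m and y of near_face in the frame of board between -0.006 and 0.042 m and height (world z) of near_back between 0.006 and 0.0145 m and x of near_back in the frame of board between -0.127 and 0.127 m and y of near_back in the frame of board between -0.042 and 0.006 m and height (world z) of far_face between 0.006 and 0.0145 m and x of far_face in the frame of board between -0.127 and 0.127 m and y of far_face in the frame of board between -0.006 and 0.042 m and height (world z) of far_back between 0.006 and 0.0145 m and x of far_back in the frame of board between -0.127 and 0.127 m and y of far_back in the frame of board between -0.042 and 0.006 m and angle between the x axis of sign and the x axis of board, either way round below 0.13 rad and linear speed of sign below 0.02 m/s and angular speed of sign below 0.1 rad/s); the robot touches nothing.
It fails at once if the sign lifted clear (all four bottom corners more than 20 mm above the table) (height (world z) of each of near_face, near_back, far_face, far_back above 0.02 m).
It fails at once if the sign fallen or tipped more than 40 degrees (angle between sign's own z axis and vertical above 0.7 rad).
It fails at once if a jar or the card tray pushed more than 30 mm (distance of any of tester_jar, lidded_jar_a, lidded_jar_b, card_tray from where it was at the start of the episode above 0.03 m).
It also fails if it takes over 43 s, if anything falls off the work surface, if the arm or the gripper's body presses on something with over 40 N, if the wrist force passes 120 N, or if a joint passes its speed limit or range.

## Robot

A 7-joint arm with a two-finger parallel gripper is mounted at the origin on a cart in front of the work surface, level with it; the furniture and walls round the work are solid. World frame = base frame: x ahead of the robot, y to its left, z up, the work surface at z = 0. Lengths are in m, angles in rad, forces in N, time in s.
With the tool pointing down it reaches from about 0.375 to 0.925 m from the base axis. Payload 3.1 kg.
Tool frame: the origin (TCP) lies at the very end of the fingers, on their centre line; the grasp point (between the pads) lies 19 mm behind it; x points along the fingers, y is the direction in which the jaws open and shut, and the axes are right-handed (so a half turn about x gives the same grasp; the last joint's range is limited). The gripper opens to 85 mm and grips with 20 to 120 N. Pads are 22 mm wide; open, the fingers measure 114 mm over their backs; the gripper's body (76 mm by 85 mm) begins 54 mm behind the grasp point. The pads swing forward as they close: fully open they stand 13 mm farther back than shut.
Start: joints at [-1.265, 0.383, 0.044, 1.598, -0.018, 1.161, -0.05], TCP at [0.255, 0.598, 0.231] pointing down, gripper open.
Joint ranges: [-2.61, 2.61], [-0.41, 2.15], [-1.48, 1.57], [0, 2.5], [-1.57, 4.71], [0.05, 1.97], [-2.85, 2.85]. Speed limits (rad/s): [2.79, 2.79, 3.14, 3.14, 3.14, 3.14, 3.14].

## Interface

Orientations are given as a 3x3 rotation matrix whose columns are the frame's x, y, z axes.
In Python, from plant import manip gives the robot as it stands. The module is installed in compiled form; this text tells all that it offers.
- The arm moves only by the tool drive_tool, never from a script. Its arguments are lists of equal length, an entry for each row: "offset": the shift along the world's x, y, z in m, a list of three; "twist": the turn about the world's z in degrees; "hand": the closure in counts, from 0 (fully open) to 255 (shut). A call has exactly 5 rows; each row is the pose to reach, as a shift and turn from the pose measured when the call began; what a row does not reach only later rows make up. A row lasts 1/12 s, in which the tool goes at most 41.7 mm and 7.16 degrees, less where a joint would pass 70% of its speed; a pose out of reach is approached as far as the arm can. A call with a gripper value outside its range is refused whole. The fingers move at their own pace and stop on an object; the grip force is fixed at half the most. Time passes only in rows, so rows that repeat a pose let the fingers close, or fill a call up. It gives the time, the measured TCP pose, the force and the opening at its end, in the units of the state.
- manip.state(): the state, without advancing time (a new reading comes with each control period).
- manip.grab_frame(name): name is "scene" or "top"; returns a dict with "img" (400x640x3 uint8, red, green, blue), "fx", "fy", "cx", "cy" (pixels), "k1" (the pictures are not rectified: a ray, as slopes to the right and down, at radius r is drawn at 1 + k1 r^2 times it, then the intrinsics apply), "R" (3x3) and "t" (3): a world point X has camera coordinates R X + t. Camera axes: x right, y down, z forward; pixel columns grow to the right and rows downward; lengths in m; the calibration is good to about 2 mm. A picture is of the moment at which its call begins. There is no depth.
- manip.hand_in(): hands the job in, once; it reports no verdict.
The state is a dict: "clock": time; "joint_positions": joint angles; "dq": joint speeds; "joint_efforts": joint torques, N m; "tool_pos": TCP position; "tcp_rot": TCP orientation; "wrist_force": force on the tool from outside, world axes, zero at the start; "torque": the same for the moment, N m; "opening": opening from 0.0 (shut) to 1.0 (fully open).
Only numpy, scipy, OpenCV 4.12 (cv2) and the standard library are available. Lean on these libraries where they do the work, as an engineer would, in place of code of your own. Each camera call takes 0.05 s, during which the arm holds its last target.

## Working session

There is one attempt and no reset: what is moved stays moved. The work goes in short steps, Python scripts to look and compute and a tool call to move; the robot and the scene stay as the last step left them, time stands still between calls to the robot, and variables do not carry over. Pictures are saved under pics/ and viewed, and the job is handed in when it is done.

Besides the shell and the picture viewer there is one more tool, called after "Request:" as name(argument=value, ...), one argument or row to a line, values as JSON. drive_tool: Moves the arm, as the interface text tells. Its arguments: {"type":"object","properties":{"offset":{"type":"array","items":{"type":"array","items":{"type":"number"}}},"twist":{"type":"array","items":{"type":"number"}},"hand":{"type":"array","items":{"type":"number"}}},"required":["offset","twist","hand"]}

```bash
mkdir -p pics; python3 - <<'E'
from plant import manip
import cv2,numpy as np
s=manip.state()
for k,v in s.items(): print(k,np.round(v,4).tolist())
for n in("scene","top"):
    f=manip.grab_frame(n); cv2.imwrite(f"pics/{n}0.png",f["img"][:,:,::-1])
    print(n,{k:np.round(v,4).tolist() for k,v in f.items() if k!="img"})
E
```

```text
clock 0.0
joint_positions [-1.2648, 0.3839, 0.0438, 1.5996, -0.0179, 1.1612, -0.0499]
dq [0.0006, 0.0002, 0.0011, -0.0002, -0.0016, -0.0005, -0.0003]
joint_efforts [0.0, -43.3469, 1.0245, -24.9509, 0.0105, 0.0115, -0.0]
tool_pos [0.255, 0.5968, 0.2298]
tcp_rot [[-0.0009, 0.3928, 0.9196], [-0.0026, 0.9196, -0.3928], [-1.0, -0.0027, 0.0001]]
wrist_force [0.3881, -0.1438, 0.4948]
torque [-0.0034, 0.0053, 0.0106]
opening 1.0016
scene {'fx': 381.9802, 'fy': 381.9802, 'cx': 321.8572, 'cy': 196.5377, 'k1': -0.0709, 'R': [[0.4859, -0.874, 0.0089], [-0.4621, -0.2656, -0.8461], [0.7419, 0.407, -0.5329]], 't': [-0.404, 0.3478, 0.5739]}
top {'fx': 400.0316, 'fy': 400.0316, 'cx': 316.7065, 'cy': 194.9709, 'k1': 0.0111, 'R': [[0.021, -0.9998, 0.0059], [-0.9874, -0.0217, -0.1566], [0.1567, -0.0025, -0.9876]], 't': [-0.1459, 0.6013, 1.0476]}
```

View pics/scene0.png

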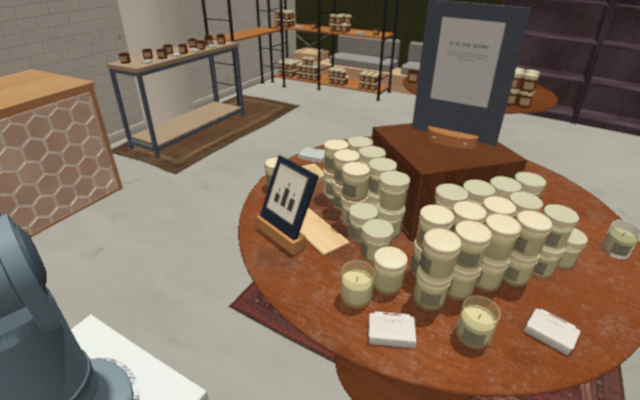

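View pics/top0.png

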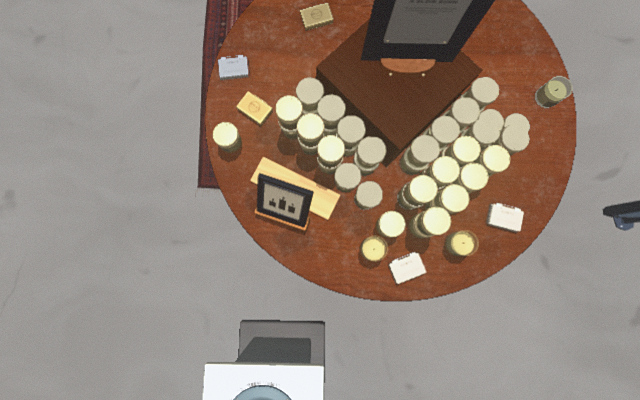

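```bash
python3 - <<'E'
import cv2
a=cv2.imread("pics/scene0.png")[145:275,230:390]; cv2.imwrite("pics/sc_z.png",cv2.resize(a,None,fx=5,fy=4.6,interpolation=cv2.INTER_CUBIC)[:600] if 0 else cv2.resize(a,(738,600),interpolation=cv2.INTER_CUBIC))
a=cv2.imread("pics/top0.png")[140:260,230:390]; cv2.imwrite("pics/top_z.png",cv2.resize(a,(800,600),interpolation=cv2.INTER_CUBIC))
E
```

```text
(no output)
```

View pics/sc_z.png

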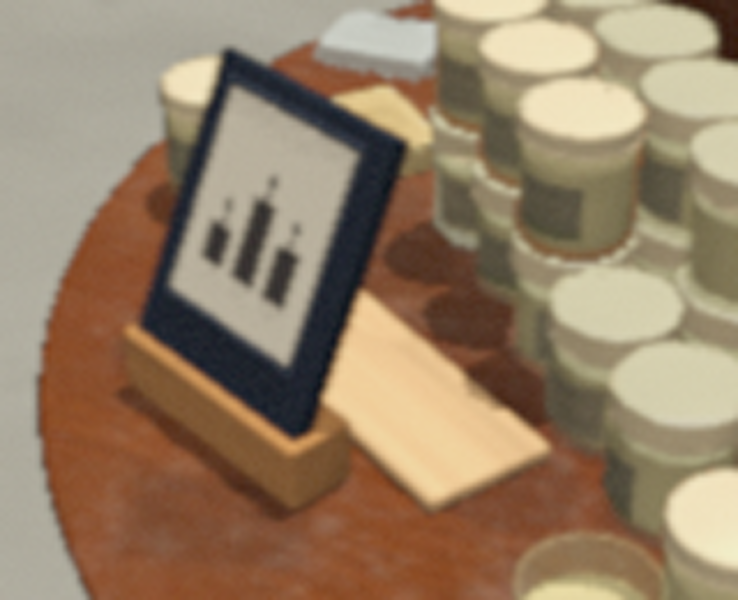

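View pics/top_z.png

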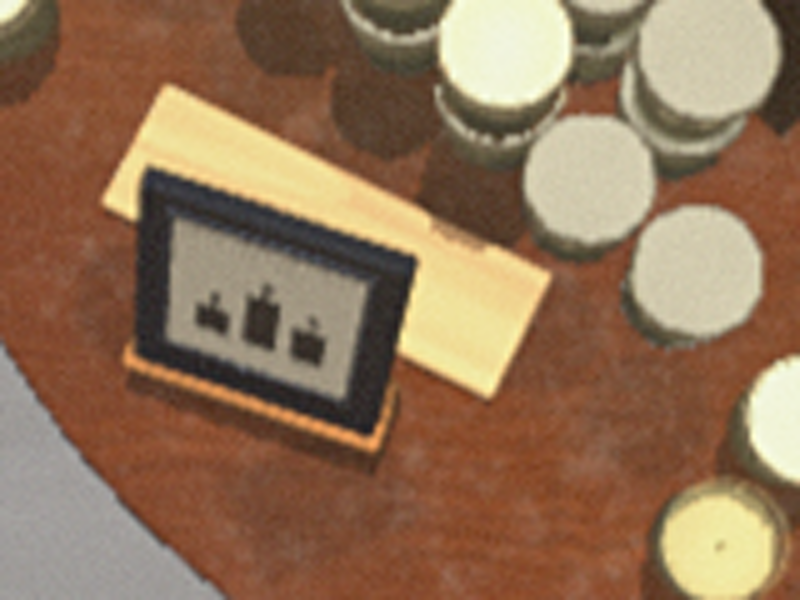

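```bash
cat > h.py <<'E'
import numpy as np,cv2
from scipy.optimize import least_squares
from plant import manip
class Cam:
    def __init__(s,f):
        s.K=np.array([[f["fx"],0,f["cx"]],[0,f["fy"],f["cy"]],[0,0,1.]]);s.d=np.array([f["k1"],0,0,0.]);s.R=np.array(f["R"]);s.t=np.array(f["t"])
    def proj(s,X): return cv2.projectPoints(np.asarray(X,float).reshape(-1,3),cv2.Rodrigues(s.R)[0],s.t,s.K,s.d)[0].reshape(-1,2)
    def ray(s,p,z):
        n=cv2.undistortPoints(np.asarray(p,float).reshape(-1,1,2),s.K,s.d).reshape(-1,2)
        d=np.c_[n,np.ones(len(n))]@s.R; c=-s.R.T@s.t
        return c+d*((z-c[2])/d[:,2])[:,None]
def cams(tag=None):
    o={}
    for n in("scene","top"):
        f=manip.grab_frame(n)
        if tag: cv2.imwrite(f"pics/{n}_{tag}.png",f["img"][:,:,::-1])
        o[n]=Cam(f); o[n].img=f["img"]
    return o
def rz(a): c,s=np.cos(a),np.sin(a); return np.array([[c,-s,0],[s,c,0],[0,0,1]])
E
cat > fit0.py <<'E'
from h import *
C=cams()
sc=lambda p:(230+(p[0]+.5)/4.6125-.5,145+(p[1]+.5)/4.6154-.5)
tp=lambda p:(230+(p[0]+.5)/5-.5,140+(p[1]+.5)/5-.5)
bd=[("top",(.125,-.04),(168,85)),("top",(.125,.04),(103,203)),("top",(-.125,-.04),(550,275)),("top",(-.125,.04),(490,398)),("scene",(-.125,-.04),(548,447)),("scene",(-.125,.04),(432,500))]
sg=[("scene",(.07,-.0557,.191),(232,50)),("scene",(-.07,-.0557,.191),(400,146)),("scene",(.075,.021,.04),(125,332)),("scene",(-.075,.021,0),(290,517)),("scene",(-.075,-.021,.04),(348,425)),("scene",(-.075,-.021,0),(346,472)),
("top",(.07,-.0683,.185),(147,168)),("top",(-.07,-.0683,.185),(415,256)),("top",(.075,.021,.04),(125,347)),("top",(-.075,.021,.04),(377,440))]
def solve(obs,x0,z=None):
    def r(x):
        e=[]
        for n,P,p in obs:
            P=np.array(P if len(P)==3 else (*P,.01)); X=rz(x[2])@P+[x[0],x[1],0]
            e+=list(C[n].proj(X)[0]-(sc(p) if n=="scene" else tp(p)))
        return np.array(e)
    s=least_squares(r,x0); print(np.round(s.x,4),np.degrees(s.x[2])); print(np.round(s.fun.reshape(-1,2),1).tolist()); return s.x
b=solve(bd,[.45,.2,1.2]); s=solve(sg,[.4,.2,1.2])
d=rz(-b[2])@np.r_[s[:2]-b[:2],0]; print("sign in board",d)
np.save("b.npy",b);np.save("s.npy",s)
jars=C["top"].ray([(348,177),(369,194),(391,224),(374,249)],.075); print(np.round(jars,3))
for P in ((0,-.062,.188),(-.075,.021,0),(.075,.021,0),(-.075,-.021,0),(.075,-.021,0)): print(P,np.round(rz(s[2])@np.array(P)+[s[0],s[1],0],4))
E
python3 fit0.py
```

```text
[ 0.6303 -0.0701  1.1203] 64.19111865733495
[[-0.6, -0.7], [-0.9, 0.0], [0.7, 0.4], [0.0, 0.8], [1.1, -0.4], [-0.2, 0.2]]
[ 0.5506 -0.0379  1.233 ] 70.64510775846131
[[-1.2, -1.8], [-0.6, -1.8], [-0.3, -1.9], [0.3, -0.9], [1.0, -1.4], [1.7, 1.4], [0.9, -2.3], [1.6, 0.3], [-1.4, 2.6], [-0.6, 3.3]]
sign in board [-0.00560253  0.0857433   0.        ]
[[ 0.651 -0.216  0.075]
 [ 0.606 -0.273  0.075]
 [ 0.527 -0.331  0.075]
 [ 0.46  -0.286  0.075]]
(0, -0.062, 0.188) [ 0.6091 -0.0584  0.188 ]
(-0.075, 0.021, 0) [ 0.506  -0.1017  0.    ]
(0.075, 0.021, 0) [0.5557 0.0399 0.    ]
(-0.075, -0.021, 0) [ 0.5456 -0.1156  0.    ]
(0.075, -0.021, 0) [0.5953 0.0259 0.    ]
```

```bash
cat >> h.py <<'E'
def prism(yz,hx): return np.array([(s*hx,y,z) for s in(-1,1) for y,z in yz])
FOOT=prism([(.021,0),(-.021,0),(-.021,.04),(.021,.04)],.075)
_u=np.array([-.4226,.9063]);_n=np.array([.9063,.4226]);_t=np.array([-.062,.188]);_m=np.array([.012,.030])
PAN=prism([_t+.007*_n,_t-.007*_n,_m-.007*_n,_m+.007*_n],.07)
BRD=prism([(.04,0),(-.04,0),(-.04,.01),(.04,.01)],.125)
E_=[(0,1),(1,2),(2,3),(3,0),(4,5),(5,6),(6,7),(7,4),(0,4),(1,5),(2,6),(3,7)]
def overlay(C,name,box,T,b,fn,Z=5):
    """T: 4x4 sign pose or (x,y,yaw)"""
    x0,y0,x1,y1=box; im=cv2.resize(C.img[y0:y1,x0:x1,::-1],None,fx=Z,fy=Z,interpolation=cv2.INTER_CUBIC)
    def pose(q):
        q=np.asarray(q)
        if q.shape==(4,4): return q
        M=np.eye(4);M[:3,:3]=rz(q[2]);M[:2,3]=q[:2];return M
    for P,q,c in((FOOT,T,(0,255,0)),(PAN,T,(255,255,0)),(BRD,b,(255,0,255))):
        if q is None: continue
        M=pose(q);p=(C.proj(P@M[:3,:3].T+M[:3,3])+.5-[x0,y0])*Z
        for i,j in E_: cv2.line(im,tuple(int(v) for v in p[i]),tuple(int(v) for v in p[j]),c,1)
    cv2.imwrite(fn,im)
E
sed -i 's/^("top",(.07,-.0683.*$/("top",(.07,-.0683,.185),(147,168)),("top",(-.07,-.0683,.185),(415,256)),("top",(.075,.021,0),(128,368)),("top",(-.075,.021,0),(378,454))]/' fit0.py
cat >> fit0.py <<'E'
overlay(C["top"],"top",(230,140,390,260),s,b,"pics/ov_top.png")
overlay(C["scene"],"scene",(240,140,360,260),s,b,"pics/ov_sc.png")
E
python3 fit0.py
```

```text
[ 0.6303 -0.0701  1.1203] 64.19111865733495
[[-0.6, -0.7], [-0.9, 0.0], [0.7, 0.4], [0.0, 0.8], [1.1, -0.4], [-0.2, 0.2]]
[ 0.5491 -0.0379  1.2398] 71.03386590541322
[[-1.8, -1.6], [-0.8, -1.6], [-0.8, -1.5], [0.1, -0.6], [0.8, -1.1], [1.5, 1.6], [0.6, -1.5], [1.5, 0.7], [0.1, 0.8], [-0.3, 1.9]]
sign in board [-0.00631526  0.08714752  0.        ]
[[ 0.651 -0.216  0.075]
 [ 0.606 -0.273  0.075]
 [ 0.527 -0.331  0.075]
 [ 0.46  -0.286  0.075]]
(0, -0.062, 0.188) [ 0.6077 -0.058   0.188 ]
(-0.075, 0.021, 0) [ 0.5048 -0.102   0.    ]
(0.075, 0.021, 0) [0.5536 0.0399 0.    ]
(-0.075, -0.021, 0) [ 0.5445 -0.1156  0.    ]
(0.075, -0.021, 0) [0.5933 0.0262 0.    ]
```

View pics/ov_top.png

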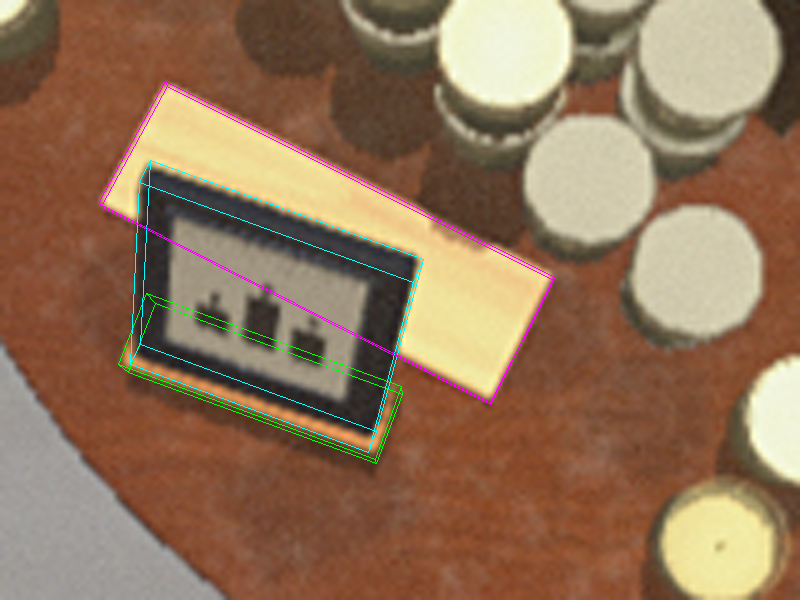

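View pics/ov_sc.png

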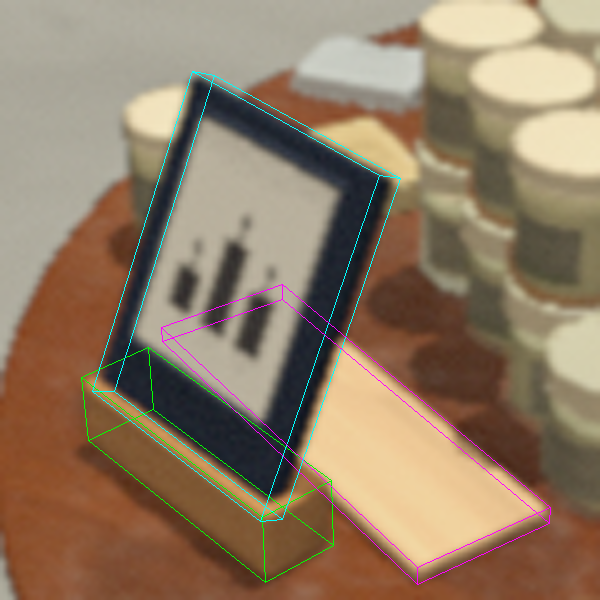

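```bash
cat > j.py <<'E'
from h import *
C=cams(); b=np.load("b.npy")
# zoomed px of jar tops in top image, z guess
for p,z in [((505,45),.164),((708,50),.164),((590,183),.08),((697,268),.08),((400,30),.08)]:
    q=(230+p[0]/5-.5,140+p[1]/5-.5); X=C["top"].ray([q],z)[0]; print(p,np.round(X,3),"scene px",np.round(C["scene"].proj(X)[0],0),"board",np.round(rz(-b[2])@(X-[b[0],b[1],0]),3))
M=rz(b[2])
for x in(-.006,.02,.04): print(x,[np.round(M@np.array([x+s*.07,-.068,0])+[b[0],b[1],0],3) for s in(-1,1)])
E
python3 j.py
```

```text
(505, 45) [ 0.704 -0.165  0.164] scene px [356. 167.] board [-0.053 -0.107  0.164]
(708, 50) [ 0.704 -0.266  0.164] scene px [394. 177.] board [-0.144 -0.151  0.164]
(590, 183) [ 0.652 -0.214  0.08 ] scene px [363. 211.] board [-0.12  -0.083  0.08 ]
(697, 268) [ 0.607 -0.272  0.08 ] scene px [378. 228.] board [-0.191 -0.067  0.08 ]
(400, 30) [ 0.734 -0.111  0.08 ] scene px [340. 185.] board [ 0.009 -0.111  0.08 ]
-0.006 [array([ 0.658, -0.168,  0.   ]), array([ 0.719, -0.042,  0.   ])]
0.02 [array([ 0.67 , -0.145,  0.   ]), array([ 0.731, -0.019,  0.   ])]
0.04 [array([ 0.678, -0.127,  0.   ]), array([ 0.739, -0.001,  0.   ])]
```

Request:
drive_tool(
  offset=[
    [0.018,-0.031,0.015],
    [0.035,-0.062,0.03],
    [0.053,-0.093,0.045],
    [0.071,-0.124,0.06],
    [0.088,-0.155,0.07],
  ],
  twist=[-4,-8,-12,-17,-21],
  hand=[0,0,0,0,0],
)

```text
clock: 0.82
tool_pos: [0.3446, 0.4416, 0.3029]
tcp_rot: [[0.001, 0.699, 0.715], [0.002, 0.715, -0.699], [-1.0, 0.002, -0.0]]
wrist_force: [0.6, 0.0, 0.1]
opening: 0.999
```

Request:
drive_tool(
  offset=[
    [0.018,-0.031,0],
    [0.035,-0.062,0],
    [0.053,-0.093,0],
    [0.071,-0.124,0],
    [0.088,-0.155,0],
  ],
  twist=[-4,-8,-12,-17,-21],
  hand=[0,0,0,0,0],
)

```text
clock: 1.23
tool_pos: [0.4334, 0.2848, 0.3033]
tcp_rot: [[0.002, 0.911, 0.413], [0.002, 0.413, -0.911], [-1.0, 0.003, -0.001]]
wrist_force: [-0.1, -0.1, 0.2]
opening: 0.997
```

Request:
drive_tool(
  offset=[
    [0.018,-0.031,0],
    [0.035,-0.062,0],
    [0.053,-0.093,0],
    [0.071,-0.124,0],
    [0.088,-0.155,0],
  ],
  twist=[-4,-8,-12,-17,-21],
  hand=[0,0,0,0,0],
)

```text
clock: 1.65
tool_pos: [0.5221, 0.1282, 0.3038]
tcp_rot: [[0.004, 0.998, 0.055], [0.002, 0.055, -0.998], [-1.0, 0.004, -0.002]]
wrist_force: [0.5, 0.5, -0.2]
opening: 1.002
```

Request:
drive_tool(
  offset=[
    [0.018,-0.031,0],
    [0.036,-0.062,0],
    [0.054,-0.093,0],
    [0.072,-0.124,0],
    [0.086,-0.149,0],
  ],
  twist=[-5,-10,-14,-19,-22],
  hand=[0,0,0,0,0],
)

```text
clock: 2.07
tool_pos: [0.6091, -0.0239, 0.3042]
tcp_rot: [[0.006, 0.945, -0.328], [-0.001, -0.328, -0.945], [-1.0, 0.006, -0.001]]
wrist_force: [0.4, 0.1, 0.7]
opening: 0.997
```

```bash
python3 - <<'E'
from h import *
C=cams("a1"); b=np.load("b.npy");s=np.load("s.npy")
overlay(C["top"],"top",(230,100,390,240),s,b,"pics/a1t.png",4)
overlay(C["scene"],"scene",(240,100,400,260),s,b,"pics/a1s.png",3.5)
st=manip.state();print(st["tool_pos"],st["joint_positions"],st["clock"])
E
```

```text
[ 0.6092496  -0.02858602  0.30424443] [-0.56093749  0.28503173  0.6576862   1.64319873 -0.17646953  1.26834028
 -0.2109053 ] 2.1667
```

View pics/a1t.png

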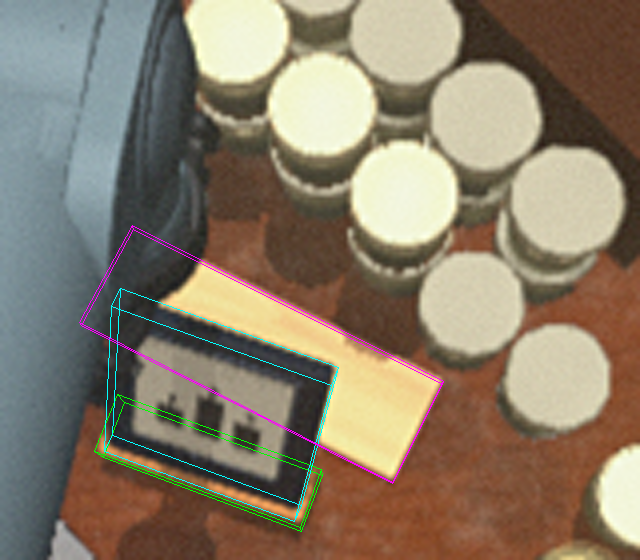

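View pics/a1s.png

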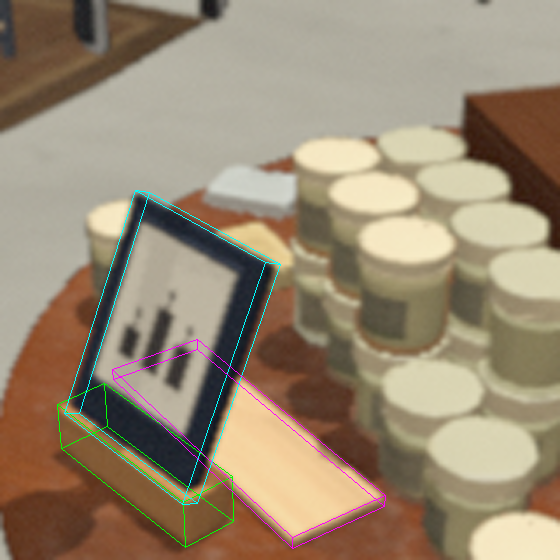

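View pics/scene_a1.png

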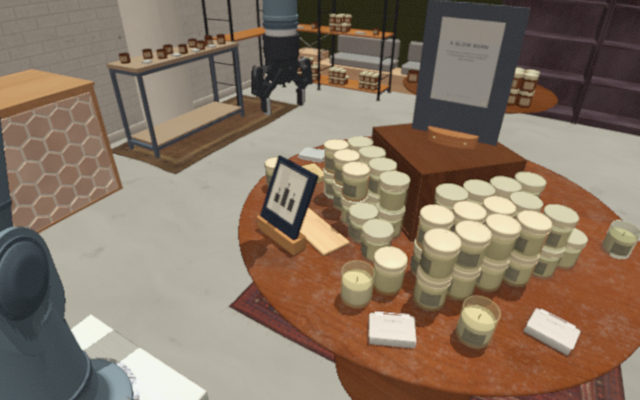

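View pics/top_a1.png

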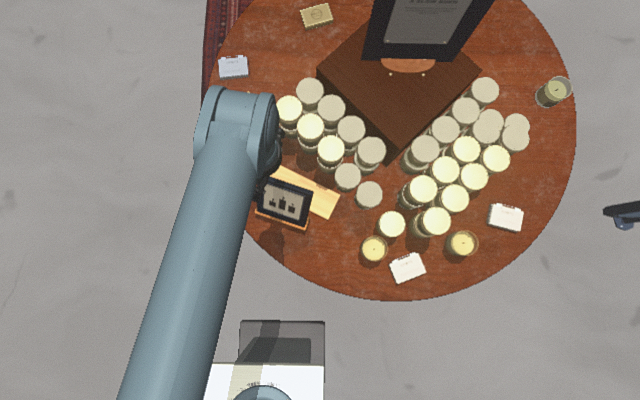

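```bash
python3 - <<'E'
from h import *
C=cams(); p=manip.state()["tool_pos"]; print(p,C["top"].proj(p),C["scene"].proj(p))
for n in C: print(n,-C[n].R.T@C[n].t)
for q in [(225,135),(374,249),(391,224),(408,268)]: print(C["top"].ray([q],.05))
print(C["top"].ray([(280,392)],0))
E
```

```text
[ 0.60814943 -0.02187913  0.30367215] [[264.73980753 173.02631547]] [[283.24718028 114.42896962]]
scene [-0.0687733  -0.49435652  0.60370423]
top [ 0.43269351 -0.13022548  1.12969909]
[[0.7679308  0.12667228 0.05      ]]
[[ 0.46097383 -0.28937409  0.05      ]]
[[ 0.52896316 -0.33545537  0.05      ]]
[[ 0.41290355 -0.37961937  0.05      ]]
[[ 0.0824439  -0.04715983  0.        ]]
```

Request:
drive_tool(
  offset=[
    [0,0,-0.035],
    [0,0,-0.07],
    [0,0,-0.105],
    [0,0,-0.139],
    [0,0,-0.139],
  ],
  twist=[0,0,0,0,0],
  hand=[0,0,0,0,0],
)

```text
clock: 2.68
tool_pos: [0.6015, -0.0181, 0.157]
tcp_rot: [[-0.011, 0.947, -0.321], [0.001, -0.321, -0.947], [-1.0, -0.011, 0.003]]
wrist_force: [-2.5, 0.3, -0.7]
opening: 0.999
```

```bash
python3 - <<'E'
from h import *
C=cams("a2"); b=np.load("b.npy");s=np.load("s.npy")
overlay(C["scene"],"scene",(230,80,350,260),s,None,"pics/a2s.png",4)
st=manip.state();print(st["tool_pos"],st["wrist_force"],st["clock"])
E
```

```text
[ 0.60692982 -0.01968202  0.16384431] [0.42457378 0.11782153 0.1842584 ] 2.7833
```

View pics/a2s.png

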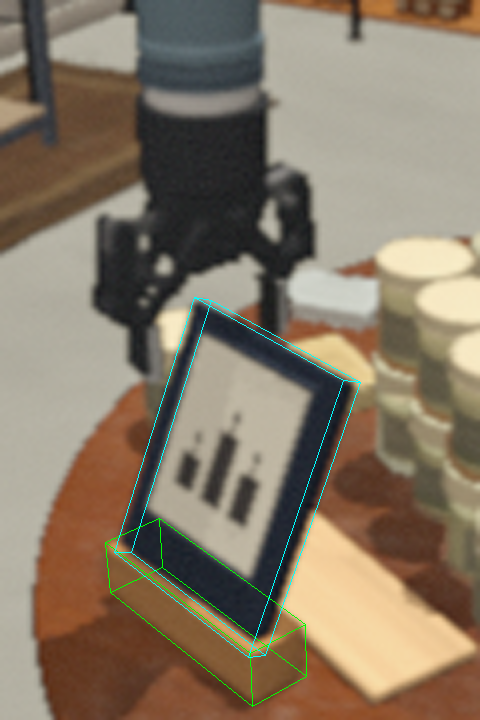

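```bash
python3 - <<'E'
from h import *
C=cams(); st=manip.state(); p=np.array(st["tool_pos"]);R=np.array(st["tcp_rot"]);s=np.load("s.npy")
for k in(-.05,0,.05):
    q=p+R[:,1]*k-R[:,0]*.013
    print(k,np.round((C["scene"].proj(q)[0]+.5-[230,80])*4), "sign frame",np.round(rz(-s[2])@(q-[s[0],s[1],0]),4))
E
```

```text
-0.05 [156. 360.] sign frame [ 0.0357 -0.0021  0.1799]
0 [224. 334.] sign frame [ 0.0358 -0.0521  0.1803]
0.05 [288. 309.] sign frame [ 0.0359 -0.1021  0.1807]
```

Request:
drive_tool(
  offset=[
    [0,0,0],
    [0,0,0],
    [-0.012,0.004,0.001],
    [-0.024,0.008,0.002],
    [-0.036,0.012,0.003],
  ],
  twist=[0,0,0,0,0],
  hand=[150,150,150,150,150],
)

```text
clock: 3.3
tool_pos: [0.576, -0.0093, 0.1728]
tcp_rot: [[0.014, 0.946, -0.324], [0.001, -0.324, -0.946], [-1.0, 0.013, -0.006]]
wrist_force: [1.2, -0.8, -0.1]
opening: 0.418
```

Request:
drive_tool(
  offset=[
    [-0.01,0.003,0],
    [-0.02,0.007,0.001],
    [-0.028,0.01,0.002],
    [-0.037,0.013,0.003],
    [-0.037,0.013,0.003],
  ],
  twist=[0,0,0,0,0],
  hand=[150,150,150,150,150],
)

```text
clock: 3.72
tool_pos: [0.5371, 0.0047, 0.1758]
tcp_rot: [[0.012, 0.946, -0.323], [0.003, -0.323, -0.946], [-1.0, 0.011, -0.006]]
wrist_force: [0.4, -0.7, -0.0]
opening: 0.408
```

```bash
python3 - <<'E'
from h import *
C=cams("a3"); b=np.load("b.npy");s=np.load("s.npy")
overlay(C["scene"],"scene",(230,80,350,260),s,None,"pics/a3s.png",4)
overlay(C["top"],"scene",(230,140,390,260),s,None,"pics/a3t.png",4)
st=manip.state();print(st["tool_pos"],st["wrist_force"],st["clock"],st["opening"])
q=np.array(st["tool_pos"]);print("sign frame",np.round(rz(-s[2])@(q-[s[0],s[1],0]),4))
E
```

```text
[0.53876843 0.00409302 0.1758184 ] [ 0.14227936 -0.23135192  0.13009773] 3.8167 0.41334931713767376
sign frame [0.0364 0.0234 0.1758]
```

View pics/a3s.png

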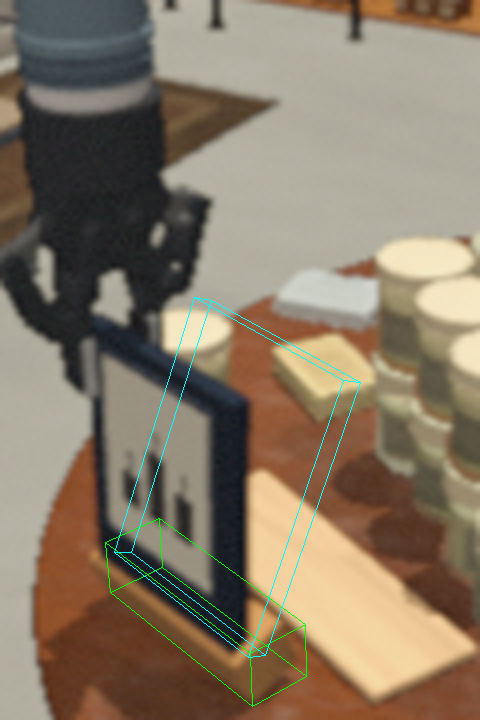

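View pics/a3t.png

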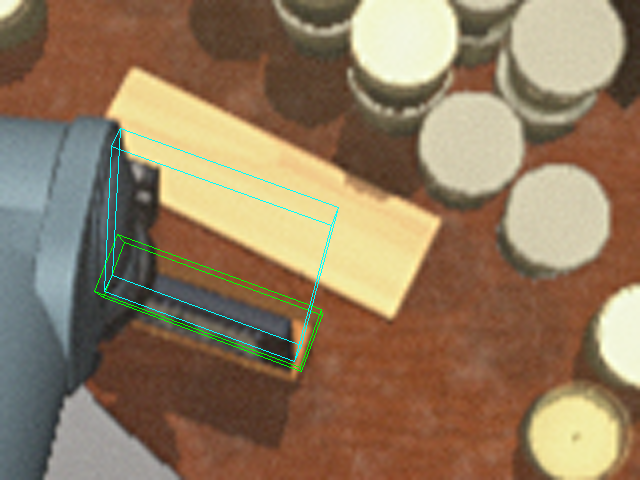

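Request:
drive_tool(
  offset=[
    [0,0,0],
    [0,0,0],
    [0,0,0],
    [0,0,0],
    [0,0,0],
  ],
  twist=[0,0,0,0,0],
  hand=[190,200,215,220,220],
)

```text
clock: 4.23
tool_pos: [0.5383, 0.0044, 0.1759]
tcp_rot: [[0.013, 0.946, -0.323], [0.002, -0.323, -0.946], [-1.0, 0.011, -0.006]]
wrist_force: [-1.8, 0.4, 3.0]
opening: 0.155
```

```bash
cat > look.py <<'E'
import sys
from h import *
tag=sys.argv[1]
C=cams(tag); 
a=C["scene"].img[60:260,220:360,::-1]; t=C["top"].img[130:260,230:390,::-1]
a=cv2.resize(a,None,fx=3,fy=3,interpolation=cv2.INTER_CUBIC); t=cv2.resize(t,None,fx=2.3,fy=2.3,interpolation=cv2.INTER_CUBIC)
im=np.zeros((600,800,3),np.uint8); im[:a.shape[0],:a.shape[1]]=a; im[:t.shape[0],425:425+t.shape[1]]=t[:,:375]
cv2.imwrite(f"pics/L{tag}.png",im)
st=manip.state();s=np.load("s.npy")
for k in("clock","tool_pos","wrist_force","torque","opening"): print(k,np.round(st[k],4).tolist())
q=np.array(st["tool_pos"]);print("sign0 frame",np.round(rz(-s[2])@(q-[s[0],s[1],0]),4))
E
python3 look.py a4
```

```text
clock 4.3333
tool_pos [0.5384, 0.0043, 0.1759]
wrist_force [-1.7694, 0.773, 4.081]
torque [0.3559, 0.8419, 0.1211]
opening 0.1533
sign0 frame [0.0365 0.0238 0.1759]
```

View pics/La4.png

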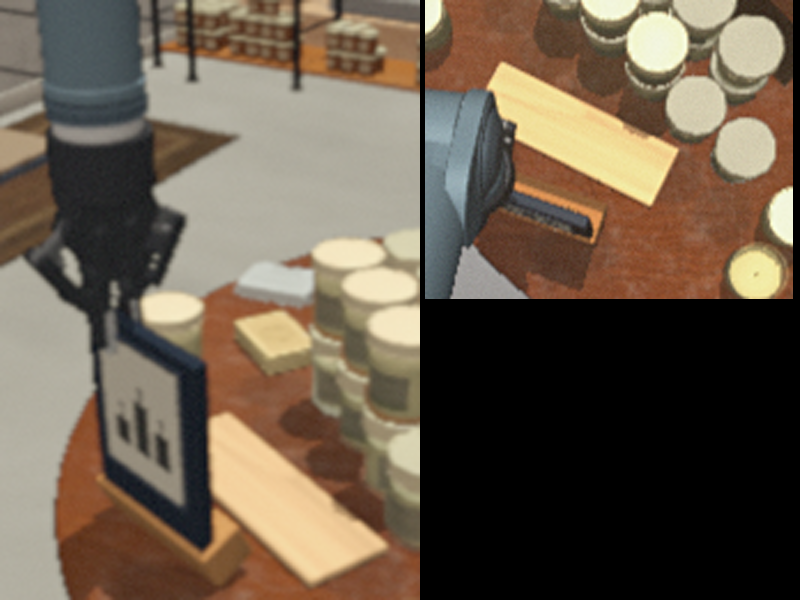

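Request:
drive_tool(
  offset=[
    [-0.001,-0.003,0.003],
    [-0.002,-0.006,0.006],
    [-0.003,-0.01,0.009],
    [-0.005,-0.014,0.012],
    [-0.005,-0.014,0.012],
  ],
  twist=[0,0,0,0,0],
  hand=[220,220,220,220,220],
)

```text
clock: 4.75
tool_pos: [0.5323, -0.0121, 0.1875]
tcp_rot: [[0.012, 0.945, -0.326], [0.0, -0.326, -0.945], [-1.0, 0.011, -0.004]]
wrist_force: [-0.1, -1.1, -8.6]
opening: 0.153
```

```bash
python3 look.py a5
```

```text
clock 4.85
tool_pos [0.533, -0.0103, 0.1876]
wrist_force [0.3981, 0.4405, -9.21]
torque [0.3979, 0.0082, 0.0639]
opening 0.1574
sign0 frame [0.0209 0.0242 0.1876]
```

View pics/La5.png

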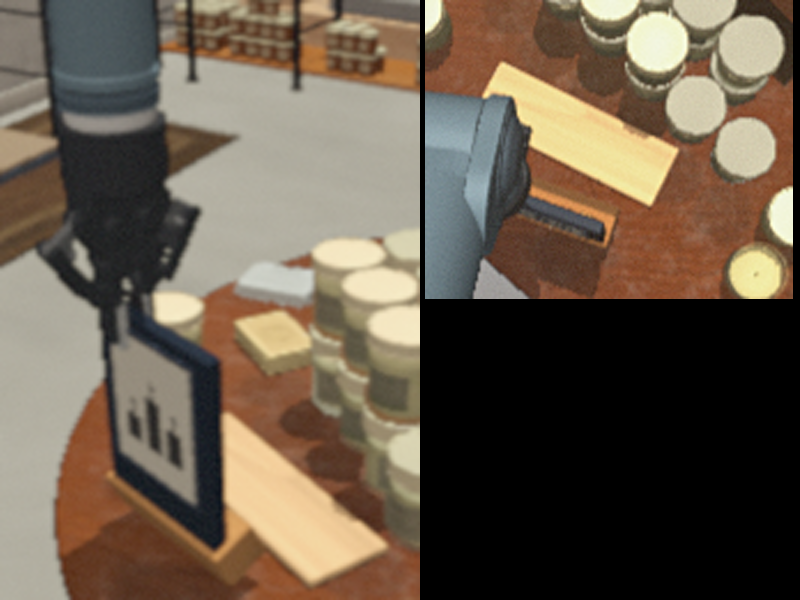

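Request:
drive_tool(
  offset=[
    [0,0,0],
    [0,0,0],
    [0,0,0],
    [0,0,0],
    [0,0,0],
  ],
  twist=[0,0,0,0,0],
  hand=[217,217,216,216,216],
)

```text
clock: 5.27
tool_pos: [0.533, -0.0101, 0.1875]
tcp_rot: [[0.013, 0.946, -0.324], [0.002, -0.324, -0.946], [-1.0, 0.011, -0.006]]
wrist_force: [0.0, -0.1, -8.5]
opening: 0.154
```

```bash
python3 look.py a6
```

```text
clock 5.3667
tool_pos [0.533, -0.0102, 0.1876]
wrist_force [-0.0049, 0.1798, -8.3334]
torque [0.2786, 0.042, -0.0183]
opening 0.1535
sign0 frame [0.021  0.0241 0.1876]
```

View pics/La6.png

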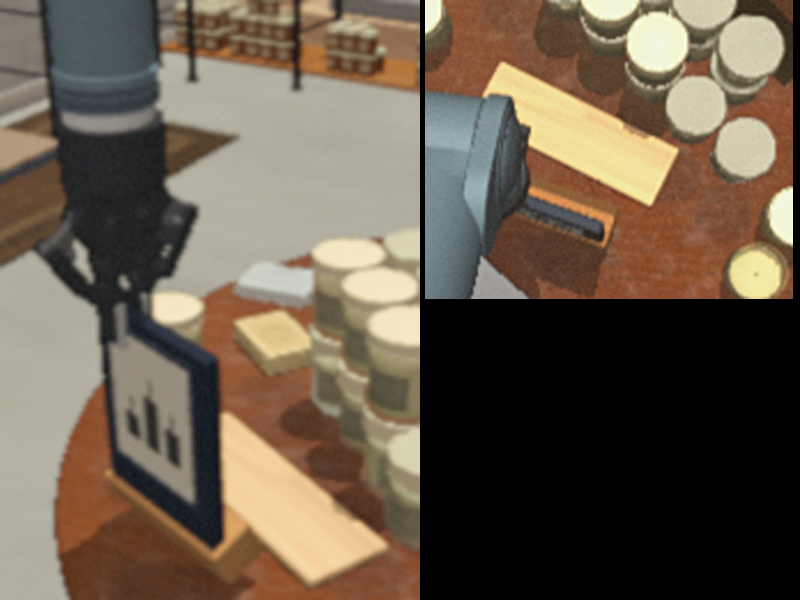

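Request:
drive_tool(
  offset=[
    [0,0,0],
    [0,0,0],
    [0,0,0],
    [0,0,0],
    [0,0,0],
  ],
  twist=[0,0,0,0,0],
  hand=[215,215,214,214,214],
)

```text
clock: 5.78
tool_pos: [0.5333, -0.01, 0.1878]
tcp_rot: [[0.013, 0.946, -0.324], [0.003, -0.325, -0.946], [-1.0, 0.012, -0.007]]
wrist_force: [0.6, 1.0, -6.9]
opening: 0.163
```

```bash
python3 look.py a7
```

```text
clock 5.8833
tool_pos [0.5333, -0.0097, 0.1879]
wrist_force [-0.7045, 0.7104, -6.5747]
torque [0.3333, 0.2011, -0.0131]
opening 0.164
sign0 frame [0.0215 0.024  0.1879]
```

View pics/La7.png

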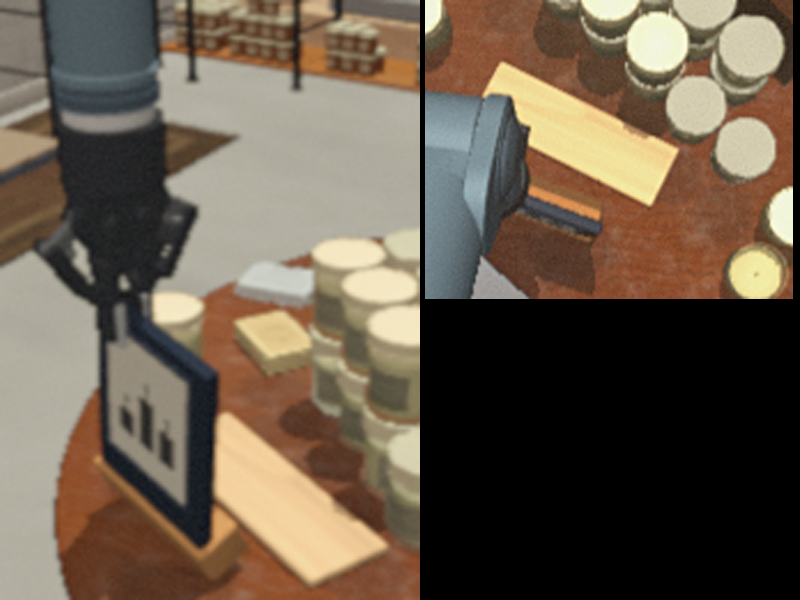

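```bash
cat >> h.py <<'E'
from scipy.spatial.transform import Rotation as Ro
PG=np.array([.0365,-.0493,.1614])
CN={"nf":(-.075,.021,0),"nb":(-.075,-.021,0),"ff":(.075,.021,0),"fb":(.075,-.021,0)}
def held(rho,st=None,pitch=25,pg=PG):
    """sign pose given tool; rho deg >0 = far end up"""
    st=st or manip.state(); p=np.array(st["tool_pos"]);R=np.array(st["tcp_rot"]); ey=-R[:,1]; yaw=np.arctan2(ey[1],ey[0])-np.pi/2
    M=rz(yaw)@Ro.from_euler("y",-rho,degrees=True).as_matrix()@Ro.from_euler("x",-pitch,degrees=True).as_matrix()
    T=np.eye(4);T[:3,:3]=M;T[:3,3]=p-M@pg; return T
def corners(T,b):
    for k,v in CN.items():
        X=T[:3,:3]@np.array(v)+T[:3,3]; B=rz(-b[2])@(X-[b[0],b[1],0]); print(k,"w",np.round(X,4).tolist(),"board",np.round(B[:2],4).tolist())
    ex=T[:3,0]; bx=rz(b[2])[:,0]; print("ang",np.round(np.degrees(np.arccos(abs(ex@bx))),1),"tilt",np.round(np.degrees(np.arccos(T[2,2])),1))
def ov(C,T,b,fn):
    overlay(C["scene"],"",(220,60,360,260),T,b,"/tmp/a.png",3); overlay(C["top"],"",(230,130,390,260),T,b,"/tmp/b.png",2.3)
    a=cv2.imread("/tmp/a.png");t=cv2.imread("/tmp/b.png")
    im=np.zeros((600,800,3),np.uint8); im[:a.shape[0],:a.shape[1]]=a; im[:t.shape[0],425:]=t[:,:375]; cv2.imwrite(fn,im)
E
python3 - <<'E'
from h import *
C=cams();b=np.load("b.npy")
for r in(0,6): T=held(r);corners(T,b)
ov(C,T,b,"pics/o7.png")
E
```

```text
nf w [0.5015, -0.1167, 0.0119] board [-0.098, 0.0957]
nb w [0.5375, -0.129, 0.0297] board [-0.0934, 0.0579]
ff w [0.5501, 0.0252, 0.0119] board [0.0509, 0.1137]
fb w [0.5861, 0.0129, 0.0297] board [0.0555, 0.0759]
ang 6.9 tilt 25.0
nf w [0.5076, -0.0987, 0.0012] board [-0.0791, 0.0979]
nb w [0.543, -0.1128, 0.0189] board [-0.0764, 0.0599]
ff w [0.556, 0.0424, 0.0169] board [0.069, 0.1159]
fb w [0.5914, 0.0283, 0.0346] board [0.0717, 0.0778]
ang 9.1 tilt 25.7Traceback (most recent call last):
  File "<stdin>", line 4, in <module>
  File "h.py", line 53, in ov
    im=np.zeros((600,800,3),np.uint8); im[:a.shape[0],:a.shape[1]]=a; im[:t.shape[0],425:]=t[:,:375]; cv2.imwrite(fn,im)
                                                                      ~~^^^^^^^^^^^^^^^^^^
ValueError: could not broadcast input array from shape (299,368,3) into shape (299,375,3)
```

```bash
sed -i 's/im\[:t.shape\[0\],425:\]=t\[:,:375\]/im[:t.shape[0],425:425+t.shape[1]]=t/' h.py
python3 - <<'E'
from h import *
C=cams();b=np.load("b.npy")
T=held(6)
ov(C,T,b,"pics/o7.png")
E
```

```text
(no output)
```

View pics/o7.png

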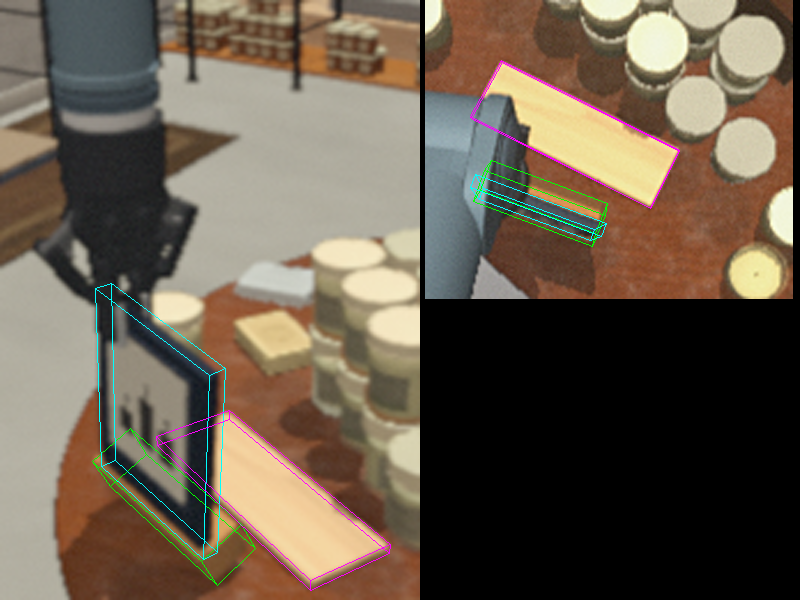

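Request:
drive_tool(
  offset=[
    [0,0,0.004],
    [0.007,-0.003,0.004],
    [0.015,-0.006,0.004],
    [0.023,-0.01,0.004],
    [0.031,-0.014,0.004],
  ],
  twist=[0,-3,-7,-11,-15],
  hand=[214,216,216,216,216],
)

```text
clock: 6.5
tool_pos: [0.5645, -0.024, 0.1919]
tcp_rot: [[0.013, 0.828, -0.56], [-0.001, -0.56, -0.828], [-1.0, 0.012, -0.007]]
wrist_force: [0.7, -0.5, -8.2]
opening: 0.159
```

```bash
python3 look.py a8
```

```text
clock 6.6
tool_pos [0.566, -0.0252, 0.1923]
wrist_force [-0.6124, -0.1435, -8.0397]
torque [0.2346, 0.1137, 0.0082]
opening 0.1594
sign0 frame [ 0.0175 -0.0119  0.1923]
```

View pics/La8.png

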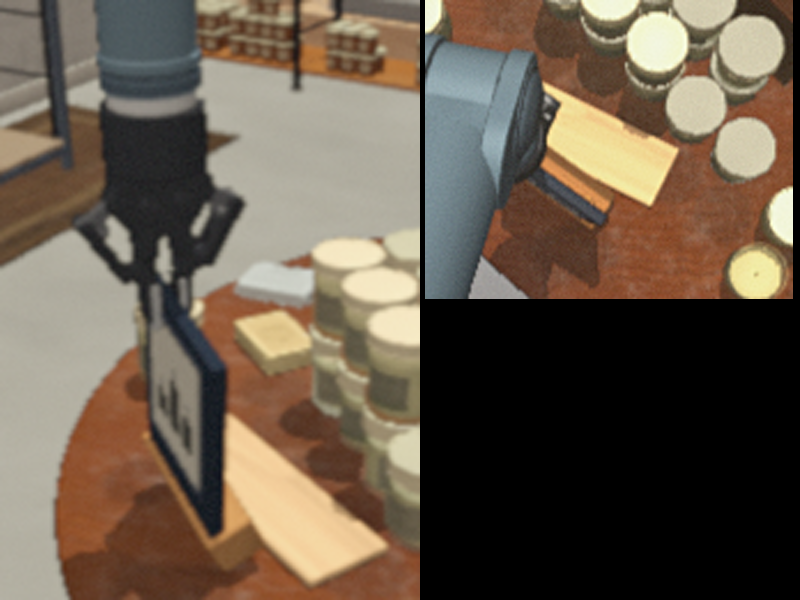

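Request:
drive_tool(
  offset=[
    [0.007,-0.004,0],
    [0.014,-0.009,0],
    [0.021,-0.014,0],
    [0.027,-0.018,0],
    [0.027,-0.018,0],
  ],
  twist=[-4,-8,-11,-14,-14],
  hand=[216,216,216,216,214],
)

```text
clock: 7.02
tool_pos: [0.5937, -0.0443, 0.1924]
tcp_rot: [[0.016, 0.67, -0.742], [-0.009, -0.742, -0.67], [-1.0, 0.018, -0.006]]
wrist_force: [0.6, -1.1, -8.8]
opening: 0.158
```

Request:
drive_tool(
  offset=[
    [0,0,0],
    [0,0,0],
    [0,0,0],
    [0,0,0],
    [0,0,0],
  ],
  twist=[0,0,0,0,0],
  hand=[214,214,214,214,214],
)

```text
clock: 7.43
tool_pos: [0.5933, -0.0438, 0.1923]
tcp_rot: [[0.016, 0.671, -0.742], [-0.009, -0.742, -0.671], [-1.0, 0.017, -0.006]]
wrist_force: [0.3, -0.2, -9.9]
opening: 0.161
```

```bash
python3 look.py a9;python3 - <<'E'
from h import *
C=cams();b=np.load("b.npy")
T=held(8);corners(T,b)
ov(C,T,b,"pics/o9.png")
E
```

```text
clock 7.5333
tool_pos [0.5935, -0.044, 0.1923]
wrist_force [0.9593, -0.346, -8.0786]
torque [0.106, 0.0842, -0.0318]
opening 0.1644
sign0 frame [ 0.0087 -0.044   0.1923]
nf w [0.5329, -0.105, 0.0026] board [-0.0738, 0.0725]
nb w [0.5565, -0.135, 0.0201] board [-0.0904, 0.0381]
ff w [0.6431, -0.0055, 0.0234] board [0.0638, 0.0166]
fb w [0.6668, -0.0354, 0.041] board [0.0472, -0.0178]
ang 23.4 tilt 26.2
```

View pics/La9.png

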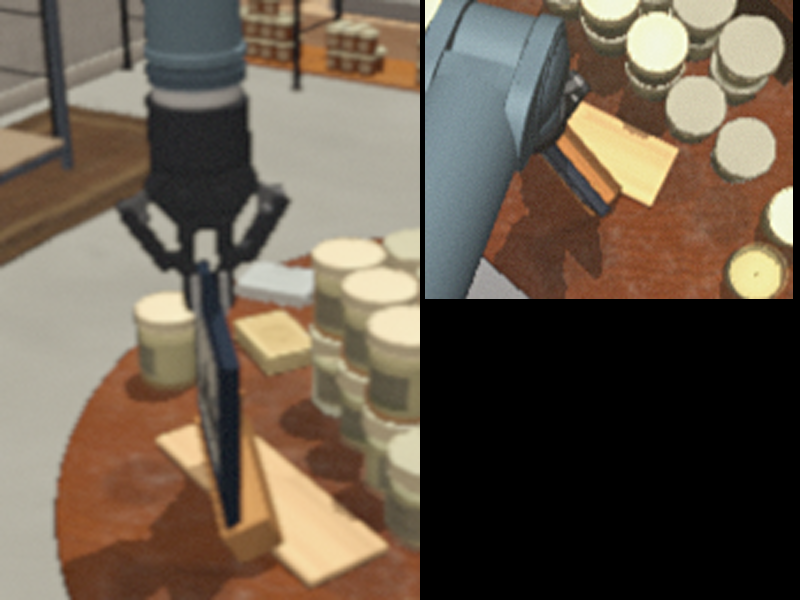

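View pics/o9.png

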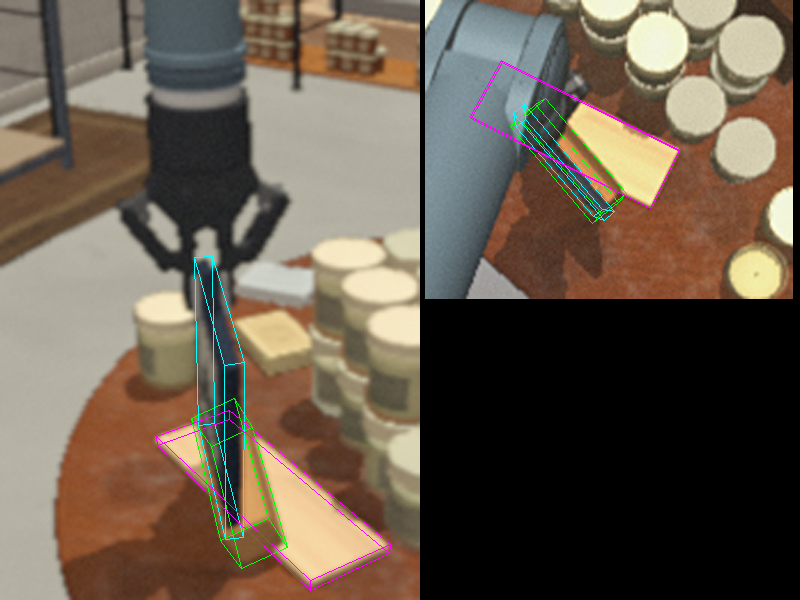

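Request:
drive_tool(
  offset=[
    [0,0,-0.002],
    [0,0,-0.003],
    [0,0,-0.003],
    [0,0,-0.003],
    [0,0,-0.003],
  ],
  twist=[0,0,0,0,0],
  hand=[214,214,214,214,214],
)

```text
clock: 8.05
tool_pos: [0.5951, -0.0435, 0.1907]
tcp_rot: [[0.019, 0.67, -0.742], [-0.008, -0.742, -0.671], [-1.0, 0.019, -0.009]]
wrist_force: [1.6, 1.8, -0.2]
opening: 0.164
```

```bash
python3 - <<'E'
from h import *
C=cams("a10");b=np.load("b.npy")
st=manip.state();print(st["tool_pos"],st["wrist_force"],st["torque"],st["clock"])
T=held(6);corners(T,b)
a=C["scene"].img[135:260,265:345,::-1];cv2.imwrite("pics/z10.png",cv2.resize(a,None,fx=4.8,fy=4.8,interpolation=cv2.INTER_CUBIC))
overlay(C["scene"],"",(265,135,345,260),T,None,"/tmp/a.png",4.8)
cv2.imwrite("pics/z10.png",np.hstack([cv2.imread("pics/z10.png"),cv2.imread("/tmp/a.png")]))
E
```

```text
[ 0.59502147 -0.04355912  0.19061936] [0.57274239 1.94652599 1.02968255] [ 0.62488444  0.05737002 -0.04009193] 8.15
nf w [0.5294, -0.1089, 0.0039] board [-0.0788, 0.0739]
nb w [0.5536, -0.1384, 0.0216] board [-0.0948, 0.0393]
ff w [0.6401, -0.0089, 0.0196] board [0.0594, 0.0178]
fb w [0.6642, -0.0384, 0.0373] board [0.0434, -0.0168]
ang 22.8 tilt 25.7
```

View pics/z10.png

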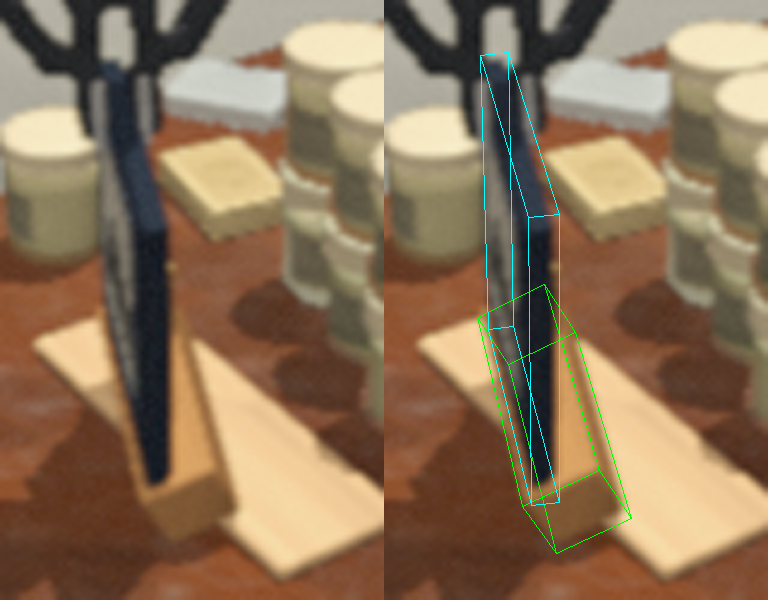

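Request:
drive_tool(
  offset=[
    [0,0,0.001],
    [0,0,0.002],
    [0,0,0.003],
    [0,0,0.004],
    [0,0,0.004],
  ],
  twist=[0,0,0,0,0],
  hand=[213,213,213,213,213],
)

```text
clock: 8.57
tool_pos: [0.5951, -0.0439, 0.1947]
tcp_rot: [[0.019, 0.67, -0.742], [-0.009, -0.742, -0.67], [-1.0, 0.019, -0.009]]
wrist_force: [1.3, -0.3, -2.9]
opening: 0.166
```

```bash
python3 - <<'E'
from h import *
C=cams("a11");b=np.load("b.npy")
st=manip.state();print(st["tool_pos"],st["wrist_force"],st["torque"],st["clock"],st["opening"])
T=held(9);corners(T,b)
a=C["scene"].img[135:260,265:345,::-1];cv2.imwrite("pics/z11.png",cv2.resize(a,None,fx=4.8,fy=4.8,interpolation=cv2.INTER_CUBIC))
overlay(C["scene"],"",(265,135,345,260),T,None,"/tmp/a.png",4.8)
cv2.imwrite("pics/z11.png",np.hstack([cv2.imread("pics/z11.png"),cv2.imread("/tmp/a.png")]))
E
```

```text
[ 0.59510815 -0.04382766  0.19471767] [ 0.65487285  0.41196034 -2.51444577] [ 0.14824165 -0.11443429  0.04130081] 8.6667 0.16487950007559155
nf w [0.5368, -0.1025, 0.0035] board [-0.0698, 0.07]
nb w [0.5603, -0.1326, 0.021] board [-0.0867, 0.0358]
ff w [0.6468, -0.0032, 0.0269] board [0.0674, 0.0143]
fb w [0.6702, -0.0333, 0.0445] board [0.0505, -0.02]
ang 23.8 tilt 26.5
```

View pics/z11.png

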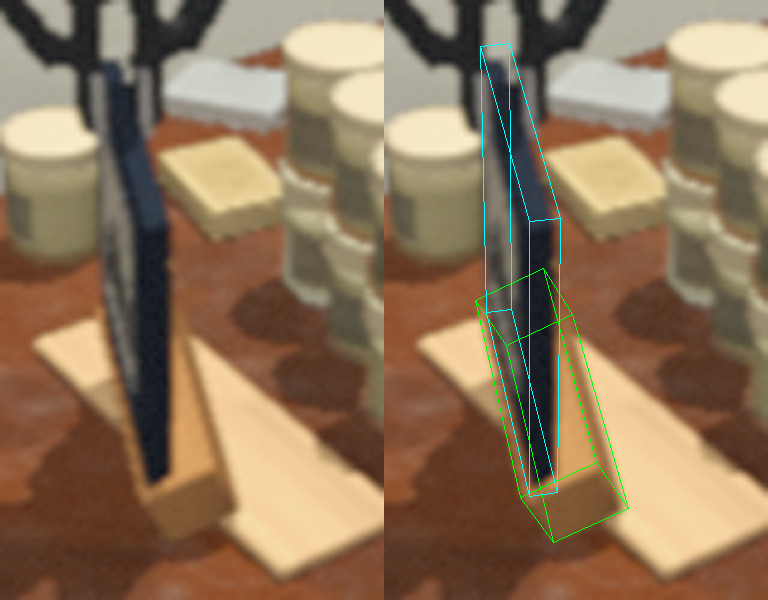

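```bash
cat >> h.py <<'E'
def fit6(C,obs,T0,Z,org,wz=0):
    """obs: list (cam,P,zoompx); org,Z dict per cam"""
    r0=Ro.from_matrix(T0[:3,:3])
    def mk(x):
        T=np.eye(4);T[:3,:3]=(Ro.from_rotvec(x[3:])*r0).as_matrix();T[:3,3]=T0[:3,3]+x[:3]/10;return T
    def r(x):
        T=mk(x);e=[]
        for n,P,p in obs:
            e+=list(C[n].proj(T[:3,:3]@np.array(P)+T[:3,3])[0]-((np.array(p)+.5)/Z[n]-.5+org[n]))
        return np.r_[e,x[:3]*3,x[3:]*6]
    s=least_squares(r,np.zeros(6),loss="soft_l1");print("shift mm",np.round(s.x[:3]*100,1),"rot deg",np.round(np.degrees(s.x[3:]),1));print(np.round(r(s.x)[:-6].reshape(-1,2),1).tolist());return mk(s.x)
def rpy(T):
    y,x,z=0,0,0
    e=T[:3,0]; print("yaw",np.round(np.degrees(np.arctan2(e[1],e[0])),1),"roll(far up)",np.round(np.degrees(np.arcsin(e[2])),1),"pitch fwd",np.round(np.degrees(np.arcsin(-T[2,1])),1))
E
cat > f11.py <<'E'
from h import *
C=cams();b=np.load("b.npy")
obs=[("scene",(-.075,.021,.04),(142,499)),("scene",(-.075,-.021,.04),(217,467)),("scene",(-.075,-.021,0),(237,510)),("scene",(-.075,.021,0),(174,540)),
("scene",tuple([-.07,*( _t-.007*_n)]),(167,222)),("scene",tuple([-.07,*(_t+.007*_n)]),(138,228)),("scene",(.075,.021,.04),(99,308))]
T=fit6(C,obs,held(6),{"scene":4.8},{"scene":np.array([265,135])})
rpy(T);corners(T,b)
E
sed -i 's/from h import \*/from h import *\nfrom h import _t,_n/' f11.py; python3 f11.py
```

```text
shift mm [ 18.9   9.7 -12.6] rot deg [ 0.4 -2.5 -1.2]
[[-0.6, 0.1], [-0.7, -0.6], [2.0, -0.2], [0.0, 0.7], [0.3, 0.3], [-0.1, -0.2], [0.0, -0.1]]
yaw 41.1 roll(far up) 8.1 pitch fwd 26.1
nf w [0.5485, -0.0979, -0.0078] board [-0.0606, 0.0615]
nb w [0.5712, -0.128, 0.0107] board [-0.0778, 0.028]
ff w [0.6603, -0.0003, 0.0134] board [0.076, 0.0033]
fb w [0.6831, -0.0303, 0.0319] board [0.0588, -0.0302]
ang 24.4 tilt 27.5
```

Request:
drive_tool(
  offset=[
    [0,0,-0.002],
    [0,0,-0.004],
    [0,0,-0.006],
    [0,0,-0.008],
    [0,0,-0.009],
  ],
  twist=[0,0,0,0,0],
  hand=[213,213,213,213,212],
)

```text
clock: 9.18
tool_pos: [0.6004, -0.0441, 0.1916]
tcp_rot: [[0.031, 0.67, -0.742], [-0.007, -0.742, -0.67], [-0.999, 0.026, -0.018]]
wrist_force: [-0.2, 1.1, 13.2]
opening: 0.169
```

```bash
python3 look.py a12
```

```text
clock 9.2833
tool_pos [0.5995, -0.0441, 0.1907]
wrist_force [0.1904, 1.1563, 10.4023]
torque [0.3495, 0.1162, 0.0196]
opening 0.1661
sign0 frame [ 0.0105 -0.0497  0.1907]
```

View pics/La12.png

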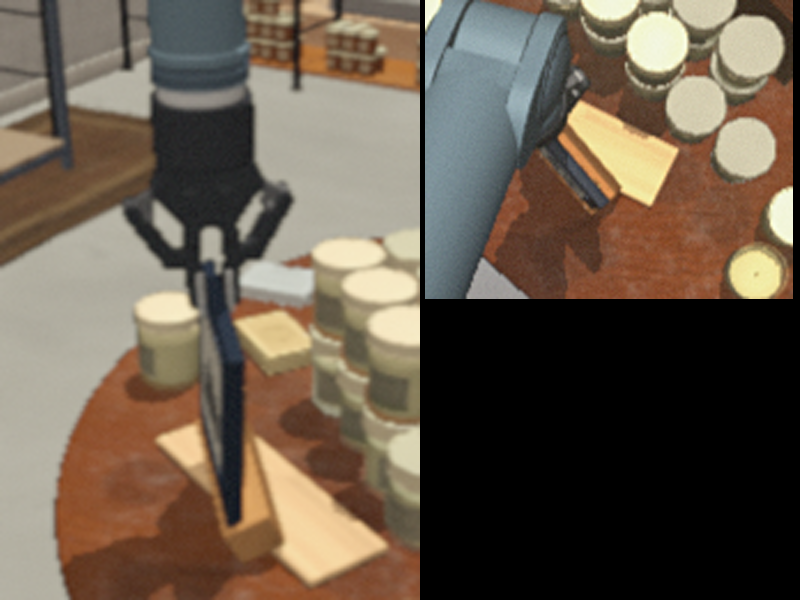

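Request:
drive_tool(
  offset=[
    [0,0,0.003],
    [0.002,-0.001,0.004],
    [0.006,-0.003,0.004],
    [0.01,-0.005,0.004],
    [0.014,-0.007,0.004],
  ],
  twist=[0,0,0,0,0],
  hand=[217,217,217,217,217],
)

```text
clock: 9.7
tool_pos: [0.6102, -0.0494, 0.193]
tcp_rot: [[0.019, 0.67, -0.742], [-0.004, -0.742, -0.67], [-1.0, 0.016, -0.012]]
wrist_force: [-4.9, 4.0, -0.8]
opening: 0.156
```

Request:
drive_tool(
  offset=[
    [0,0,0],
    [0,0,-0.002],
    [0,0,-0.004],
    [0,0,-0.005],
    [0,0,-0.005],
  ],
  twist=[0,0,0,0,0],
  hand=[214,212,210,207,203],
)

```text
clock: 10.12
tool_pos: [0.6125, -0.0509, 0.1892]
tcp_rot: [[0.025, 0.67, -0.742], [-0.006, -0.742, -0.67], [-1.0, 0.021, -0.014]]
wrist_force: [0.6, 0.2, 0.1]
opening: 0.208
```

```bash
python3 look.py a13
```

```text
clock 10.2167
tool_pos [0.6112, -0.0506, 0.1885]
wrist_force [0.9717, -0.8878, -0.3689]
torque [-0.043, -0.0244, 0.0058]
opening 0.2055
sign0 frame [ 0.0081 -0.063   0.1885]
```

View pics/La13.png

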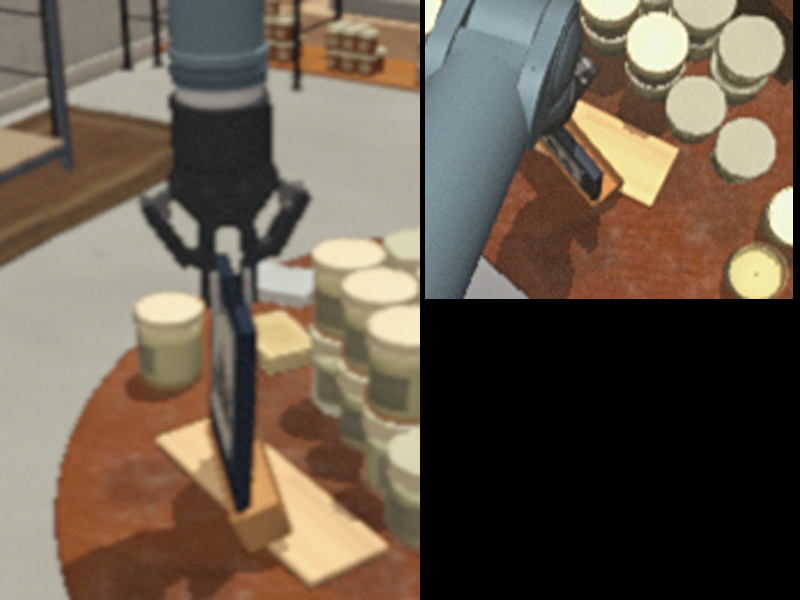

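Request:
drive_tool(
  offset=[
    [0,0,0],
    [-0.01,-0.009,0],
    [-0.021,-0.019,0],
    [-0.032,-0.029,0],
    [-0.043,-0.039,0],
  ],
  twist=[0,0,0,0,0],
  hand=[196,196,196,196,196],
)

```text
clock: 10.63
tool_pos: [0.5662, -0.0917, 0.1884]
tcp_rot: [[0.021, 0.668, -0.744], [-0.006, -0.744, -0.668], [-1.0, 0.019, -0.012]]
wrist_force: [0.0, 0.0, 0.4]
opening: 0.232
```

```bash
python3 look.py a14
```

```text
clock 10.7333
tool_pos [0.5649, -0.094, 0.1885]
wrist_force [0.8307, -0.9853, 0.2224]
torque [-0.0806, -0.0217, -0.0442]
opening 0.2351
sign0 frame [-0.0479 -0.0332  0.1885]
```

View pics/La14.png

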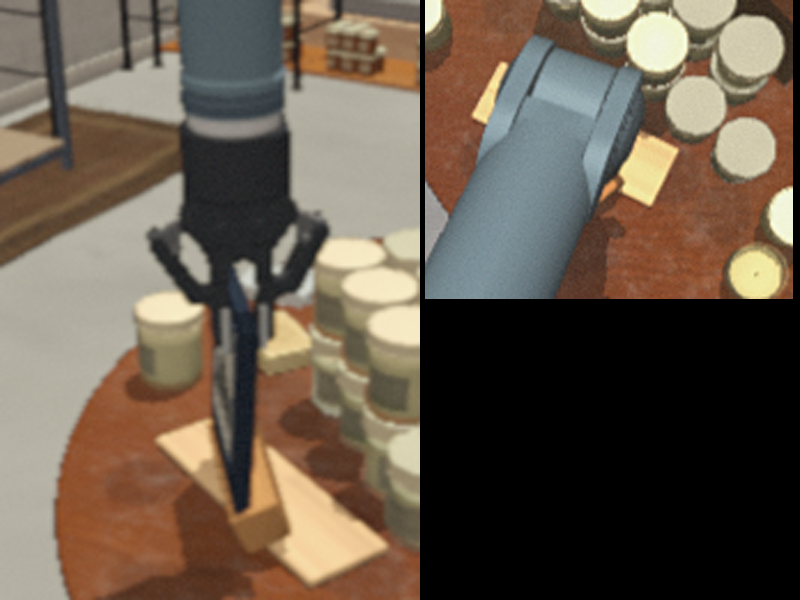

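Request:
drive_tool(
  offset=[
    [-0.005,-0.004,0],
    [-0.009,-0.008,0],
    [-0.009,-0.008,0],
    [-0.009,-0.008,0],
    [-0.009,-0.008,0],
  ],
  twist=[0,0,0,0,0],
  hand=[196,200,210,218,220],
)

```text
clock: 11.15
tool_pos: [0.5539, -0.1014, 0.189]
tcp_rot: [[0.014, 0.666, -0.746], [-0.004, -0.746, -0.666], [-1.0, 0.012, -0.008]]
wrist_force: [-4.8, 0.7, 8.3]
opening: 0.153
```

```bash
python3 look.py a15; python3 - <<'E'
from h import *
C=cams();b=np.load("b.npy")
pg=PG.copy(); pg[0]=-.038; pg[1]+=-.0042*.4226*0; 
st=manip.state(); T=held(0,st); 
# shift pg so nf z=.010
h=st["tool_pos"][2]-.010; pg=np.array([-.038,.021+.0045*.9063-h*.4226,.0045*.4226+h*.9063]); T=held(0,st,pg=pg);corners(T,b);ov(C,T,b,"pics/o15.png")
E
```

```text
clock 11.25
tool_pos [0.554, -0.1013, 0.189]
wrist_force [-5.9217, 0.879, 7.8326]
torque [0.2918, 1.767, 0.1149]
opening 0.1535
sign0 frame [-0.0583 -0.0253  0.189 ]
nf w [0.5294, -0.1292, 0.01] board [-0.0971, 0.065]
nb w [0.5548, -0.1576, 0.0278] board [-0.1116, 0.0299]
ff w [0.6413, -0.0293, 0.01] board [0.0415, 0.0078]
fb w [0.6667, -0.0577, 0.0278] board [0.027, -0.0274]
ang 22.4 tilt 25.0
```

View pics/La15.png

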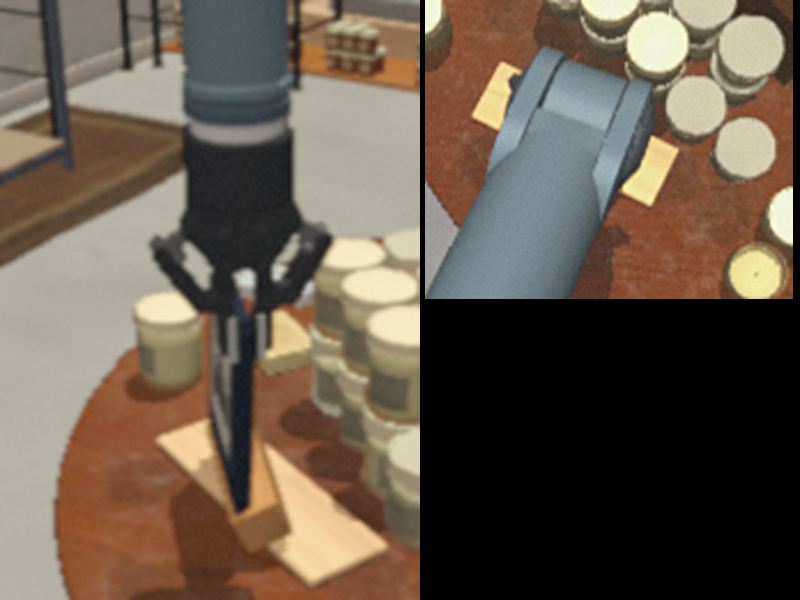

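View pics/o15.png

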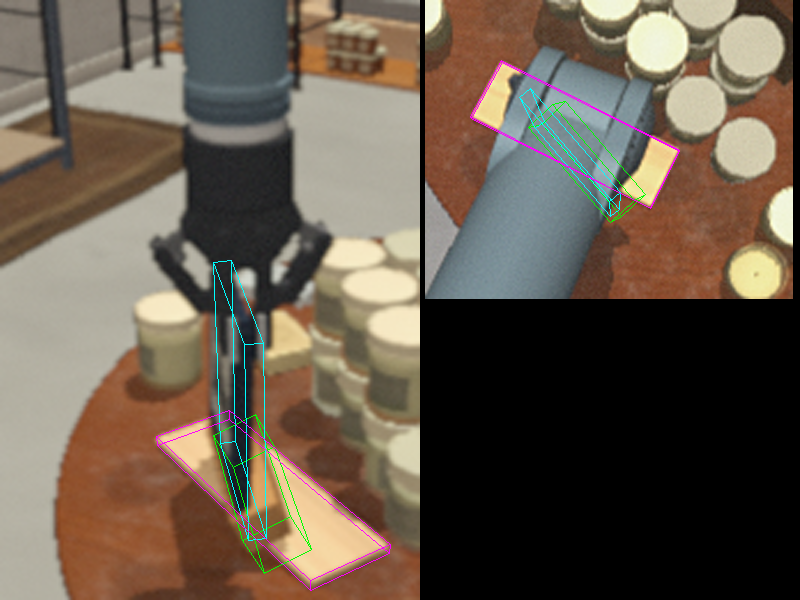

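```bash
python3 - <<'E'
from h import *
C=cams();b=np.load("b.npy");st=manip.state()
for xg in(-.038,-.046,-.054,-.06):
  for zf in(.01,.015):
    h=st["tool_pos"][2]-zf; pg=np.array([xg,.021+.0045*.9063-h*.4226,.0045*.4226+h*.9063]); T=held(0,st,pg=pg)
    P=[T[:3,:3]@np.array(v)+T[:3,3] for v in (CN["nf"],CN["nb"],(-.075,.021,.04),(.075,.021,.04))]
    print(xg,zf,np.round((C["scene"].proj(P)+.5-[220,60])*3).tolist(), "board ff",np.round(rz(-b[2])@(T[:3,:3]@np.array(CN["ff"])+T[:3,3]-[b[0],b[1],0]),3))
a=C["scene"].img[135:260,265:345,::-1];cv2.imwrite("pics/z15.png",cv2.resize(a,None,fx=4.8,fy=4.8,interpolation=cv2.INTER_CUBIC))
E
```

```text
-0.038 0.01 [[265.0, 574.0], [312.0, 550.0], [243.0, 540.0], [213.0, 436.0]] board ff [0.042 0.008 0.01 ]
-0.038 0.015 [[264.0, 569.0], [312.0, 545.0], [242.0, 535.0], [213.0, 431.0]] board ff [0.042 0.008 0.015]
-0.046 0.01 [[263.0, 567.0], [309.0, 544.0], [241.0, 534.0], [212.0, 431.0]] board ff [0.049 0.005 0.01 ]
-0.046 0.015 [[263.0, 562.0], [309.0, 539.0], [241.0, 529.0], [212.0, 426.0]] board ff [0.049 0.005 0.015]
-0.054 0.01 [[261.0, 561.0], [307.0, 537.0], [239.0, 528.0], [210.0, 426.0]] board ff [0.056 0.002 0.01 ]
-0.054 0.015 [[261.0, 556.0], [307.0, 533.0], [239.0, 523.0], [210.0, 422.0]] board ff [0.056 0.002 0.015]
-0.06 0.01 [[259.0, 556.0], [305.0, 533.0], [238.0, 523.0], [209.0, 423.0]] board ff [ 0.062 -0.001  0.01 ]
-0.06 0.015 [[259.0, 551.0], [306.0, 528.0], [238.0, 518.0], [209.0, 418.0]] board ff [ 0.062 -0.001  0.015]
```

View pics/z15.png

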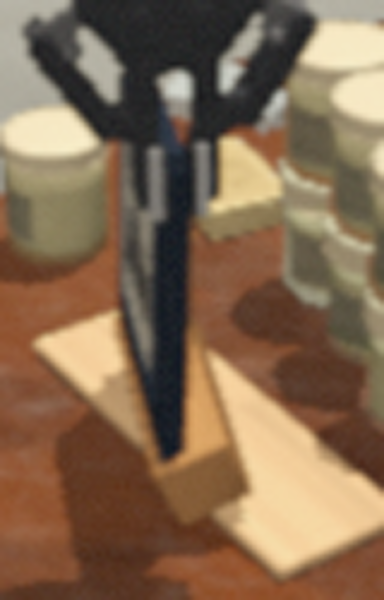

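Request:
drive_tool(
  offset=[
    [0,0,0.001],
    [0,0,0.003],
    [0,0,0.005],
    [0,0,0.006],
    [0,0,0.006],
  ],
  twist=[0,0,0,0,0],
  hand=[219,219,219,219,219],
)

```text
clock: 11.87
tool_pos: [0.5528, -0.1014, 0.1937]
tcp_rot: [[0.011, 0.666, -0.746], [-0.005, -0.746, -0.666], [-1.0, 0.011, -0.005]]
wrist_force: [0.1, 0.4, -8.3]
opening: 0.15
```

```bash
python3 look.py a16
```

```text
clock 11.9667
tool_pos [0.553, -0.1015, 0.1939]
wrist_force [0.2603, 0.0981, -8.3673]
torque [-0.2345, 0.4995, 0.0361]
opening 0.1562
sign0 frame [-0.0589 -0.0244  0.1939]
```

View pics/La16.png

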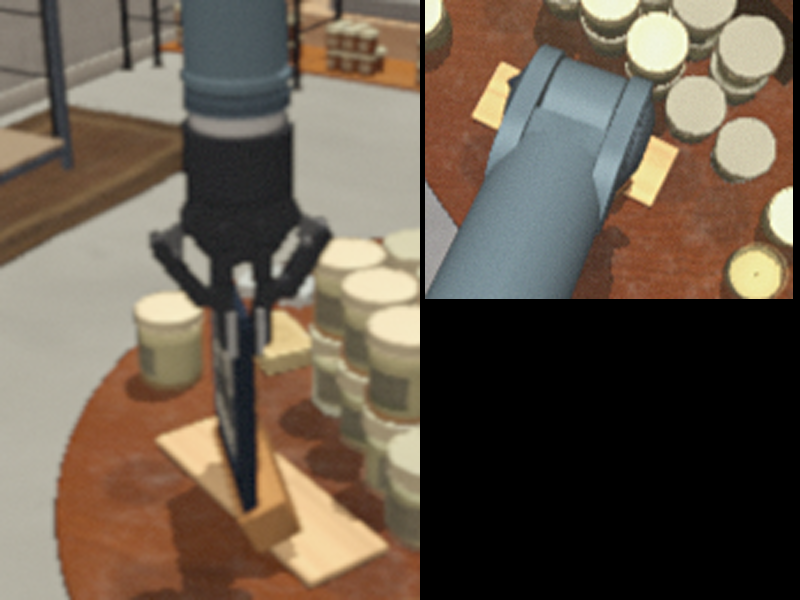

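Request:
drive_tool(
  offset=[
    [0,0,0],
    [0,0,0],
    [0,0,0],
    [0,0,0],
    [0,0,0],
  ],
  twist=[0,0,0,0,0],
  hand=[216,216,215,215,215],
)

```text
clock: 12.38
tool_pos: [0.5533, -0.1014, 0.1941]
tcp_rot: [[0.013, 0.666, -0.746], [-0.005, -0.746, -0.666], [-1.0, 0.012, -0.006]]
wrist_force: [0.2, 0.9, -8.1]
opening: 0.16
```

```bash
python3 look.py a17
```

```text
clock 12.4833
tool_pos [0.5532, -0.1014, 0.194]
wrist_force [0.9834, 0.5215, -8.2633]
torque [0.0105, 0.2497, -0.0406]
opening 0.1563
sign0 frame [-0.0587 -0.0246  0.194 ]
```

View pics/La17.png

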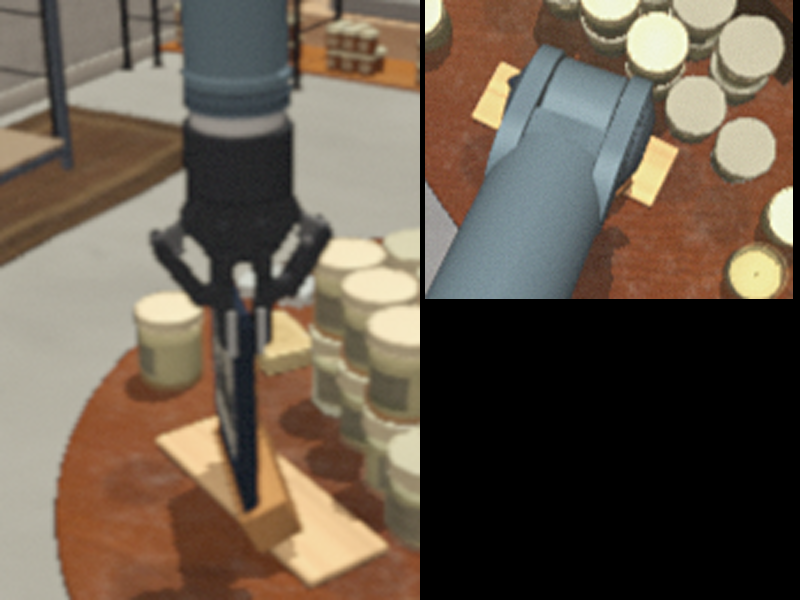

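Request:
drive_tool(
  offset=[
    [0,0,0],
    [0,0,0],
    [0,0,0],
    [0,0,0],
    [0,0,0],
  ],
  twist=[0,0,0,0,0],
  hand=[214,214,214,214,214],
)

```text
clock: 12.9
tool_pos: [0.5536, -0.1013, 0.1943]
tcp_rot: [[0.013, 0.666, -0.746], [-0.004, -0.746, -0.666], [-1.0, 0.012, -0.007]]
wrist_force: [1.3, 0.7, -6.4]
opening: 0.157
```

```bash
python3 look.py a18;  python3 - <<'E'
import cv2
a=[cv2.resize(cv2.imread(f"pics/scene_{t}.png")[160:260,280:330],None,fx=5.3,fy=5.3,interpolation=cv2.INTER_CUBIC) for t in("a16","a17","a18")]
import numpy as np; cv2.imwrite("pics/cmp18.png",np.hstack(a))
E
```

```text
clock 13.0
tool_pos [0.5535, -0.1013, 0.1942]
wrist_force [0.5858, 0.9016, -6.9765]
torque [0.2204, -0.0308, 0.0161]
opening 0.1608
sign0 frame [-0.0585 -0.0248  0.1942]
```

View pics/cmp18.png

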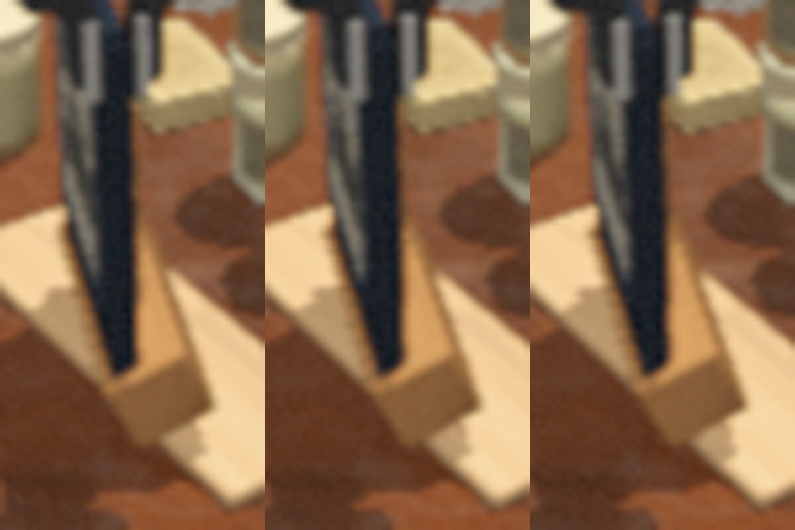

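Request:
drive_tool(
  offset=[
    [0,0,0],
    [0,0,0.002],
    [0,0,0.004],
    [0,0,0.006],
    [0,0,0.006],
  ],
  twist=[0,0,0,0,0],
  hand=[218,218,218,218,216],
)

```text
clock: 13.42
tool_pos: [0.553, -0.1019, 0.2004]
tcp_rot: [[0.012, 0.666, -0.746], [-0.005, -0.746, -0.666], [-1.0, 0.012, -0.006]]
wrist_force: [-0.5, -0.5, -8.9]
opening: 0.155
```

Request:
drive_tool(
  offset=[
    [0,0,0],
    [0,0,0],
    [0,0,0],
    [0,0,0],
    [0,0,0],
  ],
  twist=[0,0,0,0,0],
  hand=[215,214,214,214,214],
)

```text
clock: 13.83
tool_pos: [0.5534, -0.1017, 0.2006]
tcp_rot: [[0.013, 0.666, -0.746], [-0.005, -0.746, -0.666], [-1.0, 0.012, -0.006]]
wrist_force: [0.2, 0.6, -7.2]
opening: 0.158
```

Request:
drive_tool(
  offset=[
    [0,0,0],
    [0,0,0],
    [0,0,0],
    [0,0,0],
    [0,0,0],
  ],
  twist=[0,0,0,0,0],
  hand=[214,214,214,214,214],
)

```text
clock: 14.25
tool_pos: [0.5535, -0.1017, 0.2007]
tcp_rot: [[0.013, 0.666, -0.746], [-0.005, -0.746, -0.666], [-1.0, 0.012, -0.007]]
wrist_force: [0.4, 1.2, -6.4]
opening: 0.162
```

```bash
python3 look.py a19;  python3 - <<'E'
import cv2
a=[cv2.resize(cv2.imread(f"pics/scene_{t}.png")[160:260,280:330],None,fx=5.3,fy=5.3,interpolation=cv2.INTER_CUBIC) for t in("a15","a18","a19")]
import numpy as np; cv2.imwrite("pics/cmp19.png",np.hstack(a))
E
```

```text
clock 14.35
tool_pos [0.5534, -0.1018, 0.2006]
wrist_force [0.044, 0.5597, -6.5977]
torque [0.0887, 0.1417, 0.0422]
opening 0.1636
sign0 frame [-0.059  -0.0249  0.2006]
```

View pics/cmp19.png

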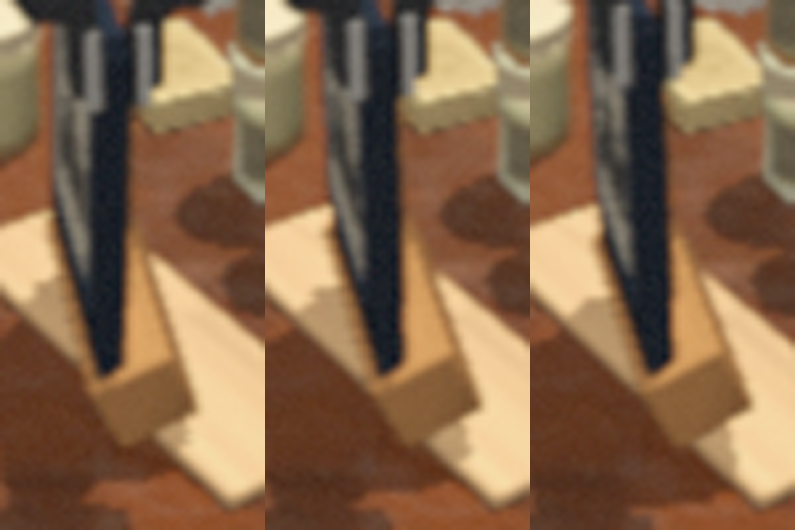

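View pics/La19.png

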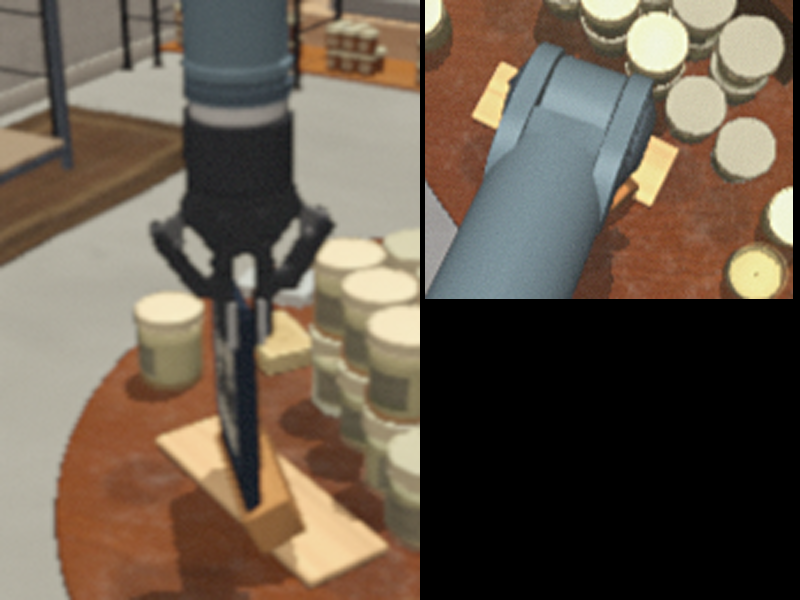

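Request:
drive_tool(
  offset=[
    [0,0,0],
    [0,0,0.002],
    [0,0,0.004],
    [0,0,0.006],
    [0,0,0.006],
  ],
  twist=[0,0,0,0,0],
  hand=[218,218,218,217,215],
)

```text
clock: 14.77
tool_pos: [0.5532, -0.1021, 0.2069]
tcp_rot: [[0.013, 0.665, -0.746], [-0.005, -0.746, -0.666], [-1.0, 0.012, -0.006]]
wrist_force: [-0.3, 0.7, -8.0]
opening: 0.164
```

Request:
drive_tool(
  offset=[
    [0,0,0],
    [0,0,0],
    [0,0,0],
    [0,0,0],
    [0,0,0],
  ],
  twist=[0,0,0,0,0],
  hand=[214,214,214,214,214],
)

```text
clock: 15.18
tool_pos: [0.5535, -0.102, 0.2071]
tcp_rot: [[0.013, 0.665, -0.746], [-0.005, -0.746, -0.666], [-1.0, 0.013, -0.007]]
wrist_force: [0.8, 0.7, -7.3]
opening: 0.162
```

```bash
python3 look.py a20; python3 - <<'E'
from h import *
C=cams()
a=C["scene"].img[150:260,265:345,::-1];cv2.imwrite("pics/z20.png",cv2.resize(a,None,fx=5.4,fy=5.4,interpolation=cv2.INTER_CUBIC))
E
```

```text
clock 15.2833
tool_pos [0.5535, -0.102, 0.207]
wrist_force [0.7179, 0.8919, -5.9456]
torque [0.1286, 0.0942, 0.0077]
opening 0.1609
sign0 frame [-0.0592 -0.025   0.207 ]
```

View pics/z20.png

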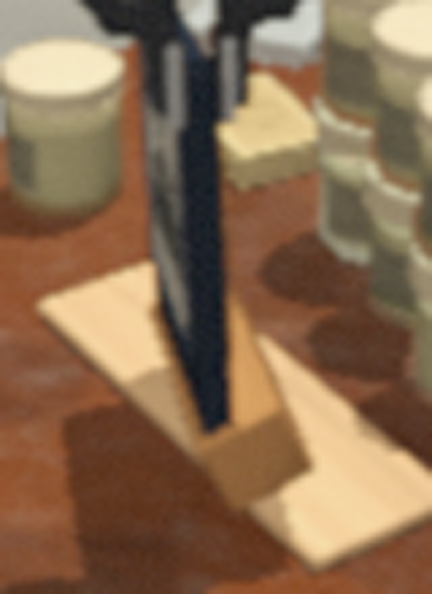

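```bash
cat > f20.py <<'E'
from h import *
from h import _t,_n
C=cams();b=np.load("b.npy");st=manip.state()
Z=5.4;org=np.array([265,150])
obs=[((-.075,.021,.04),(202,462)),((-.075,-.021,.04),(285,418)),((-.075,-.021,0),(308,467)),((-.075,.021,0),(240,510))]
def mk(x):
    h=x[1]; pg=np.array([x[0],.021+.0045*.9063-h*.4226,.0045*.4226+h*.9063]); return held(x[2]*100,st,pitch=25+x[3]*100,pg=pg)
# scene-camera bias from board corners seen here
bp=[((-.125,.04,0),(318,570)),((-.125,-.04,.01),(437,483)),((.125,.04,.01),(40,303))]
B=[rz(b[2])@np.array(P)+[b[0],b[1],0] for P,_ in bp]; bias=np.mean([(np.array(p)+.5)/Z-.5+org-C["scene"].proj(X)[0] for X,(_,p) in zip(B,bp)],0); print("bias px",bias)
def r(x):
    T=mk(x);e=[]
    for P,p in obs: e+=list(C["scene"].proj(T[:3,:3]@np.array(P)+T[:3,3])[0]+bias-((np.array(p)+.5)/Z-.5+org))
    ff=T[:3,:3]@np.array(CN["ff"])+T[:3,3]
    return np.r_[e,(ff[2]-.010)*1000/1.5,x[3]*20]
s=least_squares(r,[-.055,.19,-.05,0]);print(np.round(s.x,4),np.round(s.fun,1));T=mk(s.x);rpy(T);corners(T,b)
E
python3 f20.py
```

```text
bias px [-1.08533087 -0.79211439]
[-0.0549  0.2189  0.0833  0.0374] [-0.6 -0.1 -1.1  0.3  1.7  0.2 -0.3 -0.4 -0.   0.7]
yaw 41.7 roll(far up) 8.3 pitch fwd 28.4
nf w [0.5747, -0.1083, -0.0118] board [-0.0586, 0.0334]
nb w [0.597, -0.1377, 0.0082] board [-0.0753, 0.0005]
ff w [0.6854, -0.0095, 0.01] board [0.0786, -0.0233]
fb w [0.7078, -0.039, 0.03] board [0.0618, -0.0562]
ang 23.9 tilt 29.8
```

```bash
sed -i 's/return np.r_\[e,(ff\[2\]-.010)\*1000\/1.5,x\[3\]\*20\]/return np.r_[e,(ff[2]-.010)*1000\/1.5,x[3]*100,(x[1]-.181)*1000\/3]/; s/\[-.055,.19,-.05,0\]/[-.055,.18,-.05,0]/' f20.py; python3 f20.py
```

```text
bias px [-1.08533087 -0.79211439]
[-0.0523  0.1846 -0.0575  0.0102] [-1.5 -1.2 -1.  -2.   2.3  1.2 -0.7  1.9  0.4  1.   1.2]
yaw 41.7 roll(far up) -5.7 pitch fwd 25.9
nf w [0.5279, -0.1352, 0.0257] board [-0.1032, 0.0638]
nb w [0.5544, -0.1622, 0.044] board [-0.1159, 0.0282]
ff w [0.6393, -0.0359, 0.0106] board [0.0347, 0.0068]
fb w [0.6658, -0.0629, 0.029] board [0.022, -0.0288]
ang 23.2 tilt 26.6
```

Request:
drive_tool(
  offset=[
    [0,0,0],
    [0.003,0.002,0.002],
    [0.008,0.005,0.002],
    [0.014,0.008,0.002],
    [0.02,0.011,0.002],
  ],
  twist=[0,2,5,8,12],
  hand=[218,218,218,218,218],
)

```text
clock: 16.0
tool_pos: [0.5741, -0.0979, 0.2127]
tcp_rot: [[0.016, 0.805, -0.593], [-0.01, -0.592, -0.806], [-1.0, 0.019, -0.001]]
wrist_force: [-5.5, -7.9, 12.0]
opening: 0.151
```

Request:
drive_tool(
  offset=[
    [0.006,0.003,0],
    [0.012,0.006,0],
    [0.017,0.009,0],
    [0.021,0.012,0],
    [0.021,0.012,0],
  ],
  twist=[4,7,10,11.5,11.5],
  hand=[218,218,218,218,218],
)

```text
clock: 16.42
tool_pos: [0.5975, -0.092, 0.2174]
tcp_rot: [[0.024, 0.906, -0.422], [-0.014, -0.421, -0.907], [-1.0, 0.027, 0.003]]
wrist_force: [-3.7, -4.9, 7.2]
opening: 0.154
```

```bash
python3 look.py a21; python3 - <<'E'
from h import *
st=manip.state();R=np.array(st["tcp_rot"]);b=np.load("b.npy")
print("x_s yaw",np.degrees(np.arctan2(-R[1,1],-R[0,1]))-90,"board",np.degrees(b[2]), rz(-b[2])@(np.array(st["tool_pos"])-[b[0],b[1],0]))
E
```

```text
clock 16.5167
tool_pos [0.597, -0.0923, 0.2172]
wrist_force [-3.6285, -4.8356, 6.6666]
torque [-1.2633, 0.9042, -0.0534]
opening 0.1535
sign0 frame [-0.0359 -0.063   0.2172]
x_s yaw 64.95349782313372 board 64.19111865733495 [-0.03446948  0.02032007  0.21723583]
```

View pics/La21.png

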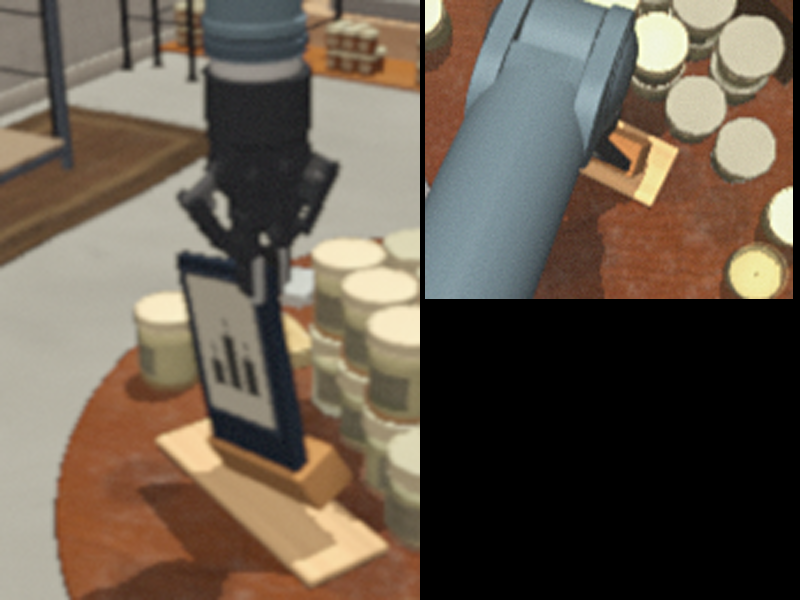

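```bash
python3 - <<'E'
import cv2
a=cv2.imread("pics/scene_a21.png")[140:260,265:345];cv2.imwrite("pics/z21.png",cv2.resize(a,None,fx=5,fy=5,interpolation=cv2.INTER_CUBIC))
E
```

```text
(no output)
```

View pics/z21.png

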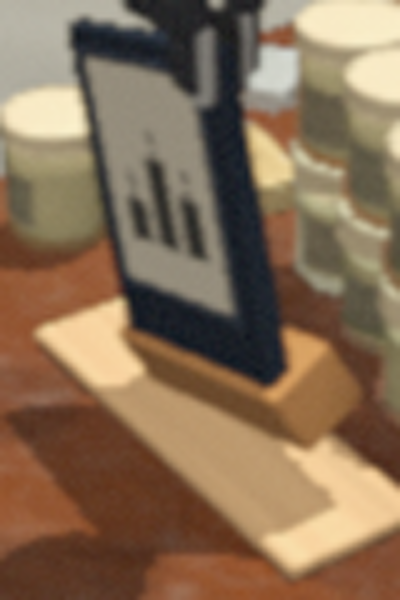

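```bash
cat > f21.py <<'E'
from h import *
from h import _t,_n,_u
C=cams();b=np.load("b.npy");st=manip.state()
org={"scene":np.array([265,140])};Z={"scene":5}
bot=np.array([.012,.030])+.007*_n; bot=bot+_u*((.04-bot[1])/_u[1])
obs=[("scene",(.075,.021,.04),(127,333)),("scene",(-.075,.021,.04),(273,402)),("scene",(-.075,.021,0),(312,443)),("scene",(-.075,-.021,.04),(333,345)),("scene",(-.075,-.021,0),(360,388)),
("scene",(.07,*(_t+.007*_n)),(75,28)),("scene",(.07,*bot),(135,325)),("scene",(-.07,*bot),(283,382))]
h=.186;pg=np.array([-.052,.021+.0045*.9063-h*.4226,.0045*.4226+h*.9063]);T0=held(-10,st,pg=pg)
T=fit6(C,obs,T0,Z,org);rpy(T);corners(T,b)
overlay(C["scene"],"",(265,140,345,260),T,b,"pics/o21.png",5)
E
python3 f21.py
```

```text
shift mm [ 28.1   1.8 -17.9] rot deg [-5.6  1.4 -0.4]
[[-0.6, -0.6], [0.2, -1.2], [0.4, 1.4], [-0.4, -1.7], [1.8, 0.6], [0.1, 0.4], [0.1, -0.1], [-1.3, 0.6]]
yaw 64.3 roll(far up) -15.7 pitch fwd 25.2
nf w [0.6056, -0.1411, 0.0272] board [-0.0746, -0.0087]
nb w [0.6417, -0.1529, 0.0451] board [-0.0696, -0.0464]
ff w [0.6683, -0.011, -0.0133] board [0.0698, -0.0085]
fb w [0.7044, -0.0228, 0.0046] board [0.0749, -0.0462]
ang 15.7 tilt 30.2
```

View pics/o21.png

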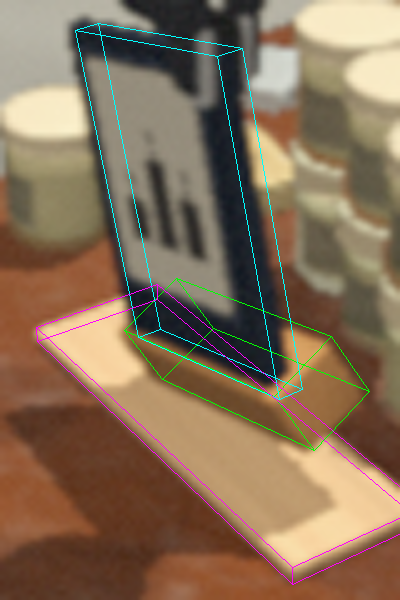

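Request:
drive_tool(
  offset=[
    [-0.003,-0.006,-0.001],
    [-0.005,-0.011,-0.005],
    [-0.007,-0.015,-0.007],
    [-0.009,-0.019,-0.009],
    [-0.011,-0.022,-0.011],
  ],
  twist=[0,0,0,0,0],
  hand=[216,215,215,215,215],
)

```text
clock: 17.03
tool_pos: [0.5867, -0.1185, 0.209]
tcp_rot: [[0.027, 0.904, -0.426], [-0.017, -0.426, -0.904], [-0.999, 0.032, 0.003]]
wrist_force: [-2.9, -3.9, 7.4]
opening: 0.159
```

```bash
python3 look.py a22
```

```text
clock 17.1333
tool_pos [0.5861, -0.1191, 0.2087]
wrist_force [-1.9603, -3.5248, 6.0055]
torque [-0.4587, 0.6656, 0.0472]
opening 0.1623
sign0 frame [-0.0647 -0.0615  0.2087]
```

View pics/La22.png

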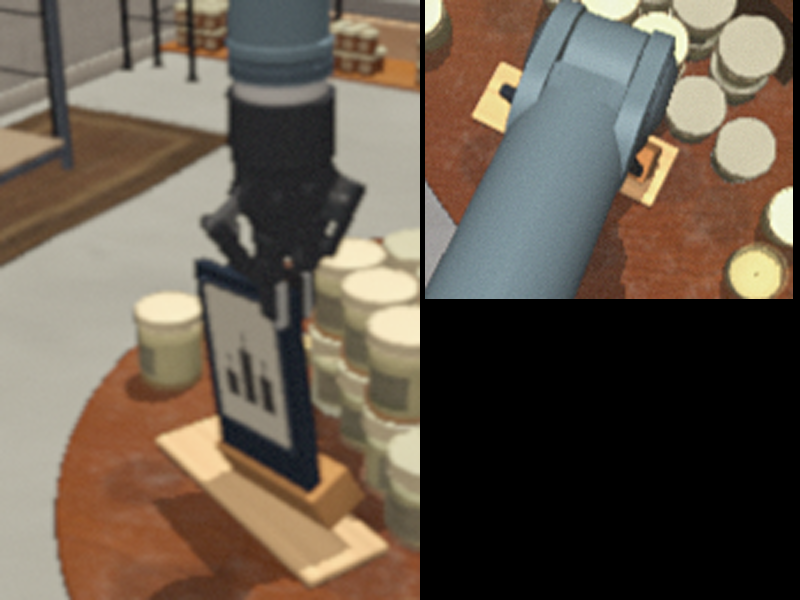

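Request:
drive_tool(
  offset=[
    [0,0,0],
    [0,0,-0.002],
    [0.001,0.001,-0.004],
    [0.002,0.003,-0.006],
    [0.002,0.004,-0.008],
  ],
  twist=[0,0,0,0,0],
  hand=[213,213,212,212,212],
)

```text
clock: 17.55
tool_pos: [0.5893, -0.1137, 0.2006]
tcp_rot: [[0.029, 0.904, -0.427], [-0.016, -0.426, -0.904], [-0.999, 0.032, 0.002]]
wrist_force: [0.5, 0.6, 1.7]
opening: 0.17
```

```bash
python3 look.py a23
```

```text
clock 17.65
tool_pos [0.5887, -0.113, 0.2]
wrist_force [-0.3632, -1.1332, -0.6899]
torque [-0.0275, -0.0554, 0.0549]
opening 0.1641
sign0 frame [-0.0582 -0.0619  0.2   ]
```

View pics/La23.png

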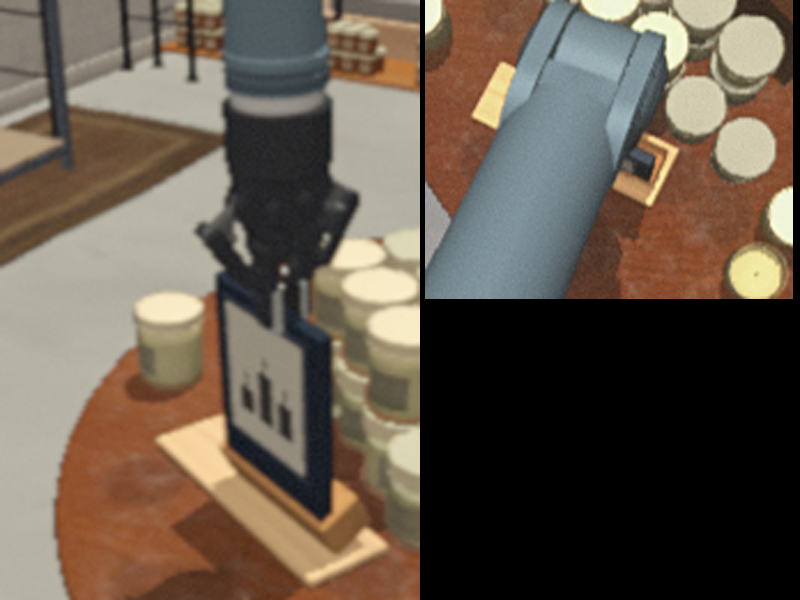

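```bash
python3 - <<'E'
import cv2
a=cv2.imread("pics/scene_a23.png")[140:260,265:355];cv2.imwrite("pics/z23.png",cv2.resize(a,None,fx=5,fy=5,interpolation=cv2.INTER_CUBIC))
a=cv2.imread("pics/top_a23.png")[160:240,280:350];cv2.imwrite("pics/t23.png",cv2.resize(a,None,fx=6,fy=6,interpolation=cv2.INTER_CUBIC))
E
```

```text
(no output)
```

View pics/z23.png

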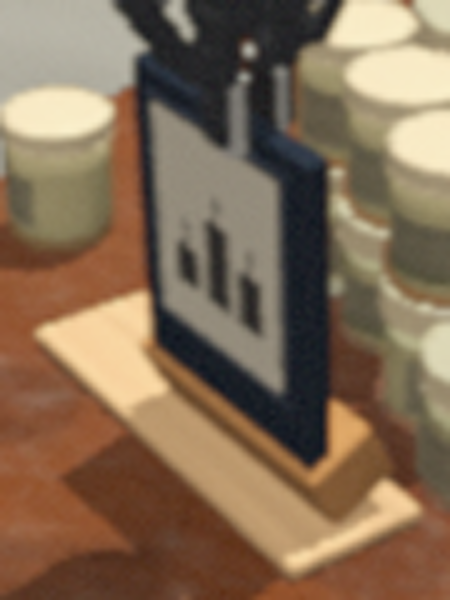

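View pics/t23.png

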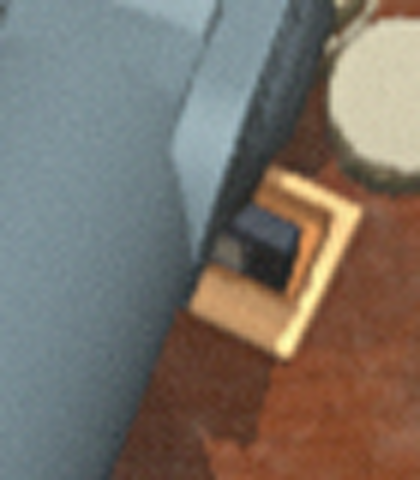

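Request:
drive_tool(
  offset=[
    [0,0,0],
    [0,0,0.003],
    [0,0.004,0.005],
    [0,0.01,0.005],
    [0,0.016,0.005],
  ],
  twist=[0,0,0,0,0],
  hand=[219,219,219,219,219],
)

```text
clock: 18.07
tool_pos: [0.5871, -0.0955, 0.2032]
tcp_rot: [[0.023, 0.905, -0.425], [-0.014, -0.425, -0.905], [-1.0, 0.027, 0.003]]
wrist_force: [-0.1, 0.3, -9.2]
opening: 0.15
```

Request:
drive_tool(
  offset=[
    [0,0.004,0],
    [0,0.008,0],
    [0,0.012,0],
    [0,0.012,-0.002],
    [0,0.012,-0.003],
  ],
  twist=[0,0,0,0,0],
  hand=[219,219,219,219,219],
)

```text
clock: 18.48
tool_pos: [0.5876, -0.0828, 0.2005]
tcp_rot: [[0.024, 0.905, -0.425], [-0.014, -0.424, -0.905], [-1.0, 0.028, 0.002]]
wrist_force: [-0.8, 1.4, -4.4]
opening: 0.15
```

```bash
python3 look.py a24; python3 - <<'E'
from h import *
st=manip.state();R=np.array(st["tcp_rot"]);b=np.load("b.npy")
print("x_s yaw",np.degrees(np.arctan2(-R[1,1],-R[0,1]))-90,"board",np.degrees(b[2]), rz(-b[2])@(np.array(st["tool_pos"])-[b[0],b[1],0]))
E
```

```text
clock 18.5833
tool_pos [0.5876, -0.0834, 0.2006]
wrist_force [0.0093, 0.3641, -7.2835]
torque [0.275, 0.157, 0.0298]
opening 0.1524
sign0 frame [-0.0305 -0.0512  0.2006]
x_s yaw 64.8269840303038 board 64.19111865733495 [-0.0305099   0.03267525  0.20055502]
```

View pics/La24.png

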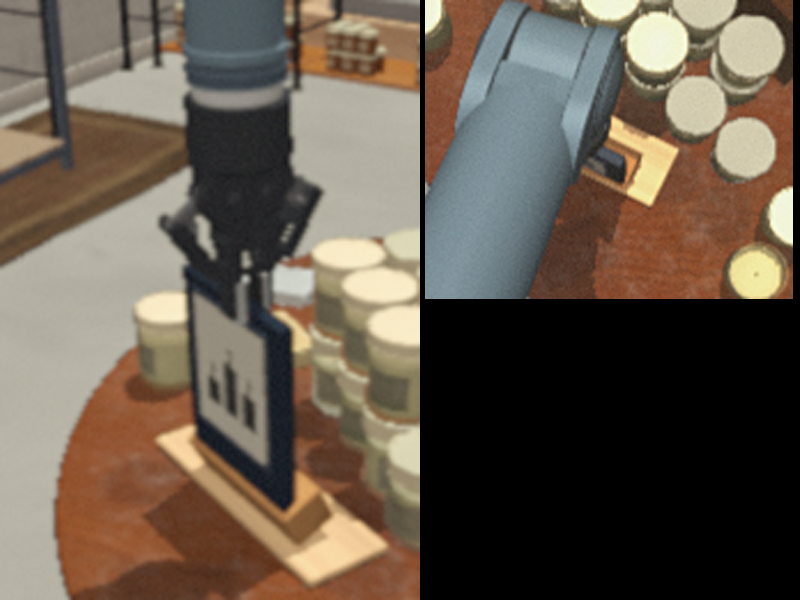

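Request:
drive_tool(
  offset=[
    [0,0,-0.001],
    [0,0,-0.002],
    [0,0,-0.003],
    [0,0,-0.003],
    [0,0,-0.003],
  ],
  twist=[0,0,0,0,0],
  hand=[218,216,213,208,203],
)

```text
clock: 19.0
tool_pos: [0.5893, -0.0843, 0.1991]
tcp_rot: [[0.028, 0.904, -0.426], [-0.015, -0.426, -0.905], [-0.999, 0.032, 0.001]]
wrist_force: [0.0, 0.1, 0.0]
opening: 0.202
```

Request:
drive_tool(
  offset=[
    [0,0,0],
    [0.004,-0.002,0],
    [0.008,-0.004,-0.001],
    [0.013,-0.006,-0.002],
    [0.018,-0.009,-0.003],
  ],
  twist=[0,0,0,0,0],
  hand=[195,185,175,165,155],
)

```text
clock: 19.42
tool_pos: [0.6081, -0.0933, 0.196]
tcp_rot: [[0.029, 0.904, -0.426], [-0.015, -0.425, -0.905], [-0.999, 0.032, 0.001]]
wrist_force: [0.2, 0.6, 0.7]
opening: 0.391
```

```bash
python3 look.py a25
```

```text
clock 19.5167
tool_pos [0.6083, -0.0939, 0.1959]
wrist_force [1.0282, 0.1999, -0.3657]
torque [-0.0173, -0.1692, -0.0262]
opening 0.3915
sign0 frame [-0.0337 -0.0743  0.1959]
```

View pics/La25.png

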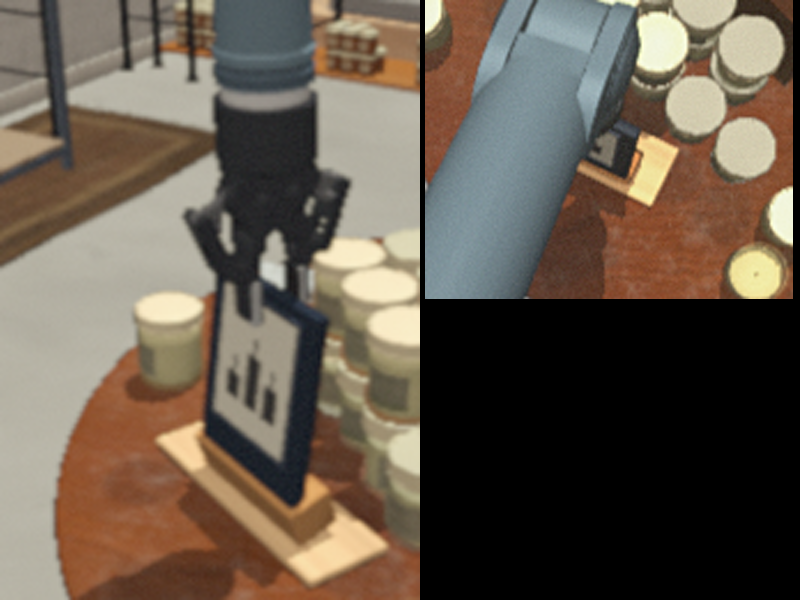

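Request:
drive_tool(
  offset=[
    [0.009,-0.004,-0.001],
    [0.018,-0.009,-0.003],
    [0.027,-0.013,-0.004],
    [0.036,-0.017,-0.006],
    [0.045,-0.022,-0.007],
  ],
  twist=[0,0,0,0,0],
  hand=[145,140,135,130,130],
)

```text
clock: 19.93
tool_pos: [0.6544, -0.1163, 0.1883]
tcp_rot: [[0.029, 0.904, -0.426], [-0.016, -0.426, -0.905], [-0.999, 0.033, 0.002]]
wrist_force: [1.4, -0.9, -0.4]
opening: 0.49
```

```bash
python3 look.py a26
```

```text
clock 20.0333
tool_pos [0.6551, -0.1173, 0.1887]
wrist_force [1.796, 0.9836, 0.6418]
torque [-0.1245, -0.3431, 0.042]
opening 0.4908
sign0 frame [-0.0406 -0.1262  0.1887]
```

View pics/La26.png

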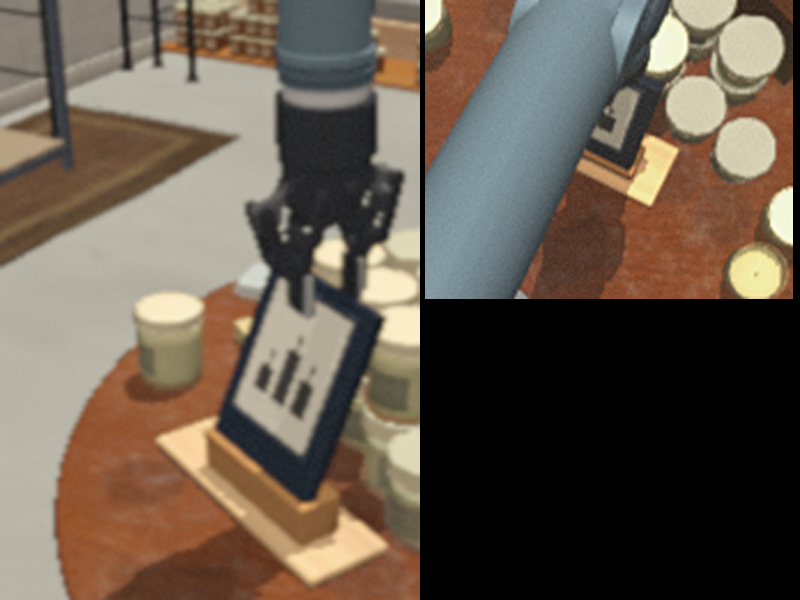

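Request:
drive_tool(
  offset=[
    [0,0,0],
    [0,0,0],
    [-0.002,0.001,0.002],
    [-0.004,0.002,0.01],
    [-0.004,0.002,0.03],
  ],
  twist=[0,0,0,0,0],
  hand=[100,70,50,50,50],
)

```text
clock: 20.45
tool_pos: [0.648, -0.1139, 0.2162]
tcp_rot: [[0.023, 0.904, -0.427], [-0.016, -0.427, -0.904], [-1.0, 0.028, 0.005]]
wrist_force: [0.5, -0.0, -0.1]
opening: 0.807
```

Request:
drive_tool(
  offset=[
    [0,0,0.03],
    [0,0,0.06],
    [0,0,0.09],
    [0,0,0.12],
    [0,0,0.13],
  ],
  twist=[0,0,0,0,0],
  hand=[50,50,50,50,50],
)

```text
clock: 20.87
tool_pos: [0.6496, -0.1146, 0.353]
tcp_rot: [[0.032, 0.904, -0.427], [-0.016, -0.427, -0.904], [-0.999, 0.036, 0.001]]
wrist_force: [1.2, -0.0, 0.4]
opening: 0.803
```

Request:
drive_tool(
  offset=[
    [-0.01,0.03,0],
    [-0.02,0.065,0],
    [-0.03,0.1,0],
    [-0.04,0.135,0],
    [-0.05,0.17,0],
  ],
  twist=[0,0,0,0,0],
  hand=[0,0,0,0,0],
)

```text
clock: 21.28
tool_pos: [0.5981, 0.0568, 0.3531]
tcp_rot: [[0.032, 0.904, -0.427], [-0.015, -0.427, -0.904], [-0.999, 0.035, 0.0]]
wrist_force: [0.4, -0.2, -0.5]
opening: 0.999
```

Request:
drive_tool(
  offset=[
    [-0.01,0.03,0],
    [-0.02,0.065,0],
    [-0.03,0.1,0],
    [-0.04,0.135,0],
    [-0.05,0.17,0],
  ],
  twist=[0,0,0,0,0],
  hand=[0,0,0,0,0],
)

```text
clock: 21.7
tool_pos: [0.5466, 0.2282, 0.3534]
tcp_rot: [[0.031, 0.904, -0.427], [-0.015, -0.427, -0.904], [-0.999, 0.035, -0.0]]
wrist_force: [0.3, 0.7, -0.3]
opening: 1.002
```

```bash
python3 look.py a27
```

```text
clock 21.8
tool_pos [0.5436, 0.237, 0.3524]
wrist_force [-0.4606, 0.6257, -1.013]
torque [0.0317, -0.0113, 0.0111]
opening 1.0005
sign0 frame [0.2582 0.0945 0.3524]
```

View pics/La27.png

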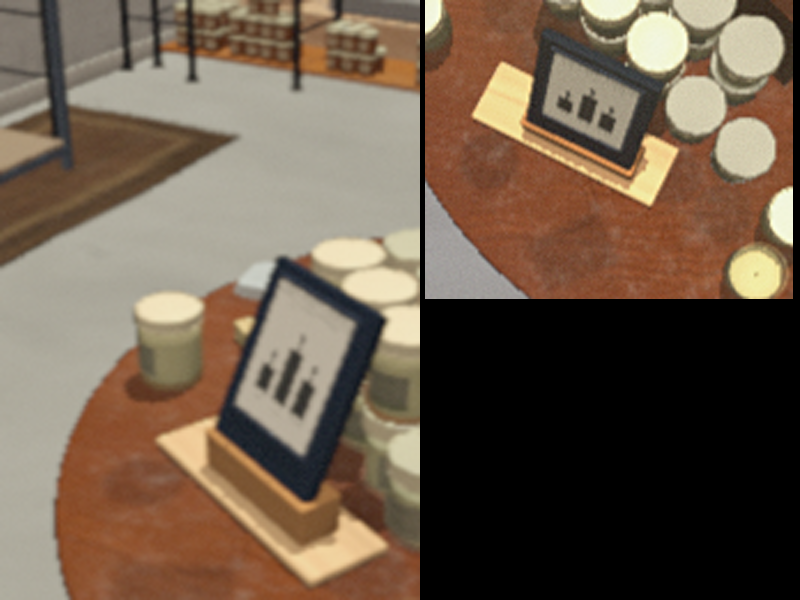

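View pics/top_a27.png

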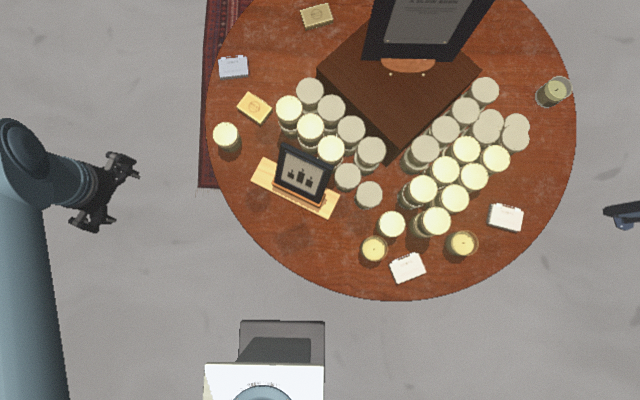

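```bash
python3 - <<'E'
from h import *
a=cv2.imread("pics/scene_a27.png")[140:260,265:365];a=cv2.resize(a,None,fx=4,fy=4,interpolation=cv2.INTER_CUBIC)
t=cv2.imread("pics/top_a27.png")[130:230,240:340];t=cv2.resize(t,None,fx=4,fy=4,interpolation=cv2.INTER_CUBIC)
im=np.zeros((480,800,3),np.uint8);im[:480,:400]=a;im[:400,400:]=t;cv2.imwrite("pics/z27.png",im)
E
```

View pics/z27.png

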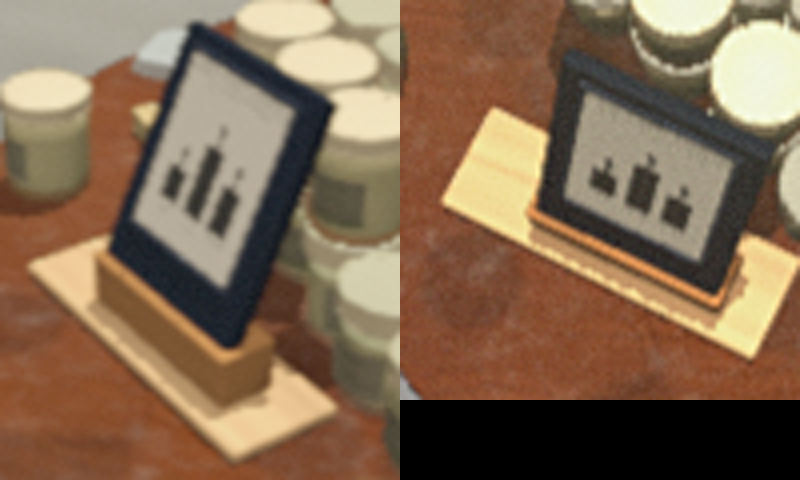

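```bash
cat > f27.py <<'E'
from h import *
from h import _t,_n
C=cams();b=np.load("b.npy")
o={"scene":np.array([265,140]),"top":np.array([240,130])}
obs=[("scene",(.07,*(_t+.007*_n)),(193,27)),("scene",(-.07,*(_t+.007*_n)),(326,108)),("scene",(.075,.021,.04),(95,253)),("scene",(-.075,.021,0),(240,405)),("scene",(-.075,-.021,.04),(270,342)),("scene",(-.075,-.021,0),(268,387)),
("top",(.07,*(_t-.007*_n)),(168,50)),("top",(-.07,*(_t-.007*_n)),(373,145)),("top",(.075,.021,0),(132,230)),("top",(-.075,.021,0),(318,308))]
def r(x):
    e=[]
    for n,P,p in obs: e+=list(C[n].proj(rz(x[2])@np.array(P)+[x[0],x[1],.01])[0]-((np.array(p)+.5)/4-.5+o[n]))
    return np.array(e)
s=least_squares(r,[.63,-.07,1.12]).x;print(s,np.round(r(s).reshape(-1,2),1).tolist())
T=np.eye(4);T[:3,:3]=rz(s[2]);T[:3,3]=[s[0],s[1],.01];corners(T,b)
ov(C,T,b,"pics/o27.png")
st=manip.state();print(st["clock"],st["dq"])
E
python3 f27.py
```

```text
[ 0.61962183 -0.08209629  1.14922924] [[-1.6, -2.8], [0.6, -2.4], [-1.4, -0.6], [-4.0, 2.1], [2.4, -1.3], [2.5, 0.4], [0.4, -0.9], [1.7, -0.4], [-0.8, -0.4], [0.4, 2.6]]
nf w [0.5698, -0.1419, 0.01] board [-0.091, 0.0232]
nb w [0.6081, -0.1591, 0.01] board [-0.0898, -0.0188]
ff w [0.6311, -0.0051, 0.01] board [0.059, 0.0275]
fb w [0.6695, -0.0223, 0.01] board [0.0602, -0.0145]
ang 1.7 tilt 0.0
21.9 [ 0.03786264 -0.00751977  0.06389503  0.00425243  0.01621311 -0.00193373
  0.00115442]
```

View pics/o27.png

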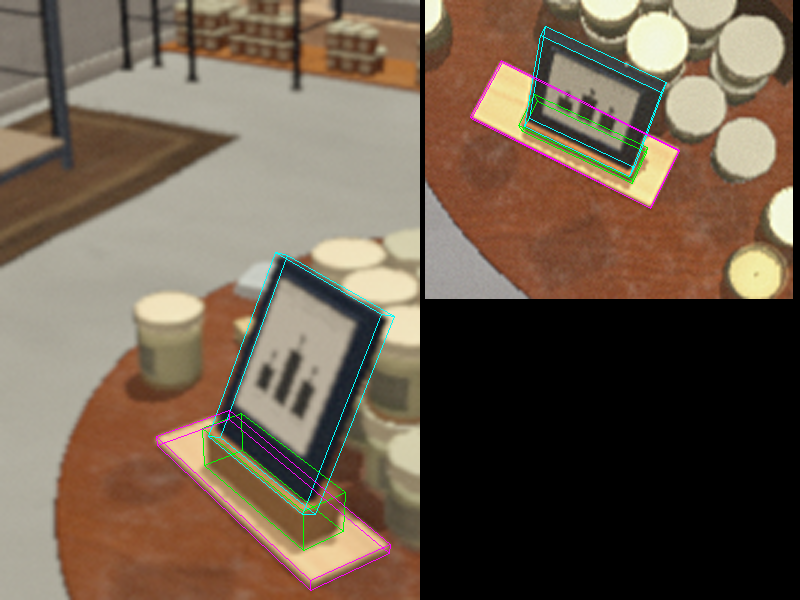

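```bash
python3 -c "
from plant import manip
print(manip.hand_in())"
```

```text
the job is handed in; nothing more can be done
None
```

I walked the sign up onto the board and handed the job in at about 22 s. It now stands flat, face still to the +y side, with the gripper open and well clear. No verdict was reported, and the two on-the-way steps rest on estimates rather than direct measurement.

**How it was done**
- The drive cannot lean the tool, so I tipped the sign about 25° forward with the back finger until the panel was upright, then pinched it.
- Near the far end I lifted slightly and eased the grip. The near end dropped to the table, and I swung the raised far end about 30° round over the board.
- I re-gripped near the near end and raised it the same way until the far end stood on the board, then swung the near end in.
- During that swing the far corner stubbed on the board. The sign rolled to about 15° (about 30° total tilt, limit 40°) before I laid it flat and moved it to its place.
- That last move, about 28 mm, was made with the sign raised only a few millimetres by estimate; the limit is 20 mm.
- I let it lean back against the finger so it settled gently, then opened and withdrew.

**Last checks (two-camera fit)**
- **Position:** the foot spans about x −91 to +60 mm and y −19 to +27 mm on the board, so it is fully inside the outline with at least 14 mm to spare.
- **Angle:** it is square to within about 2°.
- **Other items:** the jars and tray look where they were at the start, by eye.

**What is less certain**
- The fit left up to 4 px of disagreement (a few mm), and it assumed the foot is flat at board height, which the pictures agree with.
- I judged the corner heights for steps 1 and 2 from wrist force and the pictures. My estimates put them past the thresholds, with the far end at about 16–23 mm against 14 mm for step 1 and the near end at about 26 mm against 18 mm for step 2.
- Two single-view fits of those heights disagreed and gave impossible values below the table, so I set them aside.

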